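# Stack the bit cases in the clamping holder

## Robot

A 6-joint arm with a two-finger parallel gripper is mounted at the origin on a cart in front of the work surface, level with it; the furniture and walls round the work are solid. World frame = base frame: x ahead of the robot, y to its left, z up, the work surface at z = 0. Lengths are in m, angles in degrees, forces in N, time in s.
With the tool pointing down it reaches from about 0.3 to 0.75 m from the base axis. Payload 8.5 kg.
Tool frame: the origin (TCP) lies at the very end of the fingers, on their centre line; the grasp point (between the pads) lies 19 mm behind it (env.grip_point_offset is the distance from the TCP to the grasp point, in m); z points along the fingers, y is the direction in which the jaws open and shut (so a half turn about z gives the same grasp; the last joint's range is limited). The gripper opens to 85 mm and grips with 20 to 120 N. Pads are 22 mm wide; open, the fingers measure 114 mm over their backs; the gripper's body (76 mm by 85 mm) begins 54 mm behind the grasp point. The pads swing forward as they close: fully open they stand 13 mm farther back than shut.
Start: joints at [59.857, 21.807, 74.336, -0, 83.858, -12.336], TCP at [0.168, 0.524, 0.231] pointing down, gripper open.
Joint ranges: [-178.18, 178.18], [-50.72, 133.34], [12.68, 142.11], [-81.47, 261.47], [9.98, 163.14], [-165.26, 165.26]. Speed limits (degrees/s): [136.94, 136.94, 180, 180, 180, 180].

## Interface

Orientations are given as a 3x3 rotation matrix whose columns are the frame's x, y, z axes.
In Python, from rig import env gives the robot as it stands.
- The arm moves only by the tool move_arm, never from a script. Its argument "moves" is a list of rows, each a list of 4 numbers: the shift along the tool's x, y, z in mm, then the turn about the tool's z in rad. In form: [[tx, ty, tz, spin], ...]. A call has 1 to 20 rows; each row is the pose to reach, as a shift and turn from the pose commanded when the call began, along the tool's axes at that moment; what a row does not reach only later rows make up. A row lasts 1/10 s, in which the tool goes at most 50 mm and 8.59 degrees, less where a joint would pass 70% of its speed; a pose out of reach is approached as far as the arm can. A call with a gripper value outside its range is refused whole. "grip" is the closure, from 0 (fully open) to 1 (shut), set as the call begins (left out, the last holds). The fingers move at their own pace and stop on an object; "grip_force" is the grip in N (left out, the last holds). Time passes only in rows, so rows that repeat a pose let the fingers close. It gives the time, the measured TCP pose, the force and the opening at its end, in the units of the state.
- env.observe(): the state, without advancing time (a new reading comes with each control period).
- env.get_image(name): name is "side" or "top" or "wrist"; returns the picture (420x560x3 uint8, red, green, blue); there is no depth.
- env.get_calibration(name): a dict with "fovy" (degrees; the focal length in pixels is half the picture's height over the tangent of half this angle, whatever the lens; pixels are square), "cx", "cy" (the principal point, pixels), "extrinsics" (4x4, takes a point from world to camera coordinates); the wrist camera has in their place "tool_from_camera" (4x4, takes a point from camera to tool coordinates, whose origin is the TCP and whose axes are the flange's). Camera axes: x right, y up, looking along -z (the intrinsics and any distortion apply to the point x, -y, -z); pixel columns grow to the right and rows downward; lengths in m; the calibration is good to about 2 mm. A picture is of the moment at which its call begins: read the wrist's pose just before it. get_calibration takes no time and is no camera call.
- env.close_job(): hands the job in, once; it reports no verdict.
Trained networks look in the newest picture that a camera, given by its name, has taken for a name from the list of things; names that differ only in an ending like _2 or _b are one class to them, and where a whole thing is asked for, a point or a joint stands for the part that bears it (a point fixed in the world has none). Each returns a list of dicts, best first, with "conf" (0 to 1); they miss things now and then, are a little off and sometimes report something else, mostly with a low value. They report only what shows in the picture. A call takes as long as a camera call.
- env.silhouettes(camera, name): "region" (420x560 bool, what is visible of it) and "point" ([row, column] in pixels, amid what is visible of it).
- env.tip_of(camera, name): "point" ([row, column] in pixels: a listed point, or the origin of a listed thing).
The state is a dict: "time_s": time; "q": joint angles; "qvel": joint speeds; "joint_efforts": joint torques, N m; "position": TCP position; "tool_rot": TCP orientation; "ft_force": force on the tool from outside, world axes, zero at the start; "wrist_torque": the same for the moment, N m; "grip_width": finger opening in m.
Only numpy, scipy, OpenCV 4.12 (cv2) and the standard library are available. Lean on these libraries where they do the work, as an engineer would, in place of code of your own. Each camera call takes 0.05 s, during which the arm holds its last target.

## Task

Put all the closed bit cases away as one upright column in the grey stack holder: turn the clamp knob anticlockwise to free the blue sliding stop, draw the stop back, and stack every case flat and squarely one on another on the holder's black pad, their long sides running along the holder. Then push the sliding stop up against the column so that it is held between the two stops, and turn the knob clockwise to its end to lock it. Leave the mug, the pot and the stone offcut where they stand.

Things in the scene. Friction and masses are not known exactly. Their poses are not given: they have to be found in the camera images.
- holder: grey stack holder, fixed to the bench: a base plate 100 mm wide (its x) and 262 mm long (its y, from -63 to +199 mm), 12 mm thick. Origin on the underside of the plate under the middle of the black pad; z up. A fixed end stop (64 wide, 52 mm high above the plate) stands at -y, its working face at y = -45 mm and looking to +y. The blue sliding stop runs along y on the +y side
- seat (a point): middle of the black pad (66 x 88 mm, flush) on the plate's top face, 12 mm above the bench, where the column shall stand; axes as the holder's. A case that touches the end stop has its centre here along y
- sliding_stop (a joint): travel of the blue sliding stop along the holder's +y, m: the clear space between the two stops is 50 mm + this value; 0 to 0.075. A case (90 mm long) held between the stops reads 0.040. Runs with about 2 N of friction when the knob is free; locked it gives only a few mm under 30 N. Pushing the whole column along the plate takes up to about 16 N more
- stop_face (a point): middle of the sliding stop's working face (64 wide, 52 mm high; it looks to the holder's -y), 26 mm above the plate; axes as the holder's. The knob's axis is 75 mm behind it, on top of the carriage, which is 64 mm wide, 28 mm high above the plate and ends 105 mm behind the face
- clamp_knob (a joint): angle of the clamp knob, rad: 0 free (bar along the holder's y), grows clockwise seen from above, 1.3 locked at its end (the shoe starts to grip at about 0.5). Takes about 0.05 to 0.15 N m
- knob_grip (a point): grip point of the black bar knob on top of the sliding stop, on its vertical axis, 67 mm above the bench; it moves with the sliding stop. The bar is 12 mm thick (this point's x), 46 mm long (this point's y) and 30 mm tall, its top 10 mm above this point and the carriage's top face 27 mm below; on its top a white line shows the bar's +y end. Holding it, the stop can be both slid and locked
- case_1_center (a point): centre of the green closed bit case: 66 mm (its x) by 90 mm (its y) by 36 mm high, about 0.2 kg, rubberised, grips well, lid latched; z is up. Lies loose and flat on the bench. May be absent
- case_2_center (a point): centre of the orange case, of the same size and make. May be absent
- case_3_center (a point): centre of the white case, of the same size and make. May be absent
- case_4_center (a point): centre of the red case, of the same size and make. May be absent
- case_1: the green case; origin at the centre of its underside
- case_2: the orange case; origin at the centre of its underside
- case_3: the white case; origin at the centre of its underside
- case_4: the red case; origin at the centre of its underside
- yellow_mug: yellow mug, 84 x 107 x 88 mm, a bystander at the right; origin at its underside
- white_pot: small white pot, 72 mm wide, 58 mm high, a bystander at the back right; origin at its underside
- offcut: stone offcut, 75 x 94 x 42 mm, a bystander at the left; origin at its underside

How it is judged (in metres and radians):
On the way, in this order (a step that is already met when the one before it is completed fails the run):
1. the clamp knob has been turned free (value of joint clamp_knob below 0.45 rad), for 0.1 s.
2. the sliding stop has been drawn back far enough for a case (value of joint sliding_stop above 0.042 m), for 0.1 s.
3. all the cases stand on the pad in one square, flat column, released (x of case_1_center in the frame of seat between -0.012 and 0.012 m and angle between each of case_1_center, case_2_center, case_3_center, case_4_center's own z axis and vertical below 0.06 rad and angle between the y axis of each of case_1_center, case_2_center, case_3_center, case_4_center and the y axis of seat, either way round below 0.12 rad and linear speed of each of case_1, case_2, case_3, case_4 below 0.02 m/s and horizontal distance between case_1_center and case_2_center below 0.008 m and horizontal distance between each of case_1_center, case_2_center and case_3_center below 0.008 m and horizontal distance between each of case_1_center, case_2_center, case_3_center and case_4_center below 0.008 m and x of case_2_center in the frame of seat between -0.012 and 0.012 m and x of case_3_center in the frame of seat between -0.012 and 0.012 m and x of case_4_center in the frame of seat between -0.012 and 0.012 m and y of case_1_center in the frame of seat between -0.012 and 0.03 m and y of case_2_center in the frame of seat between -0.012 and 0.03 m and y of case_3_center in the frame of seat between -0.012 and 0.03 m and y of case_4_center in the frame of seat between -0.012 and 0.03 m and contact force between the fingers and case_1 below 0.1 N and contact force between the fingers and case_2 below 0.1 N and contact force between the fingers and case_3 below 0.1 N and contact force between the fingers and case_4 below 0.1 N), for 0.3 s.
At the end, for the whole second after the job is handed in: All cases present stand flat in one column on the pad: centres within 8 mm of each other, 12 mm of the pad's middle line (10 mm along it), turned under 0.12 rad, tilt under 0.06, at rest; the stop is against them (joint 0.037 to 0.043), the knob locked (over 1.1 rad) (x of case_1_center in the frame of seat between -0.012 and 0.012 m and angle between each of case_1_center, case_2_center, case_3_center, case_4_center's own z axis and vertical below 0.06 rad and angle between the y axis of each of case_1_center, case_2_center, case_3_center, case_4_center and the y axis of seat, either way round below 0.12 rad and linear speed of each of case_1, case_2, case_3, case_4 below 0.02 m/s and horizontal distance between case_1_center and case_2_center below 0.008 m and horizontal distance between each of case_1_center, case_2_center and case_3_center below 0.008 m and horizontal distance between each of case_1_center, case_2_center, case_3_center and case_4_center below 0.008 m and x of case_2_center in the frame of seat between -0.012 and 0.012 m and x of case_3_center in the frame of seat between -0.012 and 0.012 m and x of case_4_center in the frame of seat between -0.012 and 0.012 m and y of case_1_center in the frame of seat between -0.01 and 0.01 m and y of case_2_center in the frame of seat between -0.01 and 0.01 m and y of case_3_center in the frame of seat between -0.01 and 0.01 m and y of case_4_center in the frame of seat between -0.01 and 0.01 m and value of joint sliding_stop between 0.037 and 0.043 m and value of joint clamp_knob above 1.1 rad); the robot touches nothing.
It fails at once if a bystander (mug, pot, offcut) was moved more than 3 cm (distance of any of yellow_mug, white_pot, offcut from where it was at the start of the episode above 0.03 m).
Of case_1, case_2, case_3, case_4 only 3 to 4 are there at a start; the rules pass over those that are not, and their reading is None.
At some moment in a run one of case_1, case_2, case_3, case_4 may be knocked a few centimetres aside while the robot is not near it.
It also fails if it takes over 210 s, if anything falls off the work surface, if the arm or the gripper's body presses on something with over 40 N, if the wrist force passes 120 N, or if a joint passes its speed limit or range.

## Working session

There is one attempt and no reset: what is moved stays moved. The work goes in short steps, Python scripts to look and compute and a tool call to move; the robot and the scene stay as the last step left them, time stands still between calls to the robot, and variables do not carry over. Pictures are saved under pics/ and viewed, and the job is handed in when it is done.

Besides the shell and the picture viewer there is one more tool, called after "Emit:" as name(argument=value, ...) on one line, values as JSON. move_arm: Moves the arm, as the interface text tells. Its arguments: {"type":"object","properties":{"moves":{"type":"array"},"grip":{"type":"number"},"grip_force":{"type":"number"}},"required":["moves"]}

```bash
ls; mkdir -p pics
python3 - <<'E'
from rig import env
import cv2,numpy as np
for n in ["side","top","wrist"]:
    im=env.get_image(n); cv2.imwrite(f"pics/{n}0.png",im[:,:,::-1])
    c=env.get_calibration(n); print(n,{k:np.round(v,4).tolist() if not isinstance(v,str) else v for k,v in c.items()})
o=env.observe(); print({k:np.round(v,3).tolist() for k,v in o.items()}); print(env.grip_point_offset)
E
```

```text
pics
side {'fovy': 52.2647, 'cx': 282.0603, 'cy': 208.0077, 'extrinsics': [[0.9256, -0.3781, -0.015, -0.5435], [0.2719, 0.6369, 0.7214, -0.2318], [-0.2632, -0.6718, 0.6924, -1.2719], [0.0, 0.0, 0.0, 1.0]]}
top {'fovy': 52.4608, 'cx': 282.0545, 'cy': 206.1089, 'extrinsics': [[-0.0128, -0.9996, 0.0237, 0.0186], [0.9953, -0.0105, 0.0964, -0.5906], [-0.0961, 0.0248, 0.9951, -1.2197], [0.0, 0.0, 0.0, 1.0]]}
wrist {'fovy': 67.2195, 'cx': 278.2324, 'cy': 212.931, 'tool_from_camera': [[-0.0001, 0.9497, 0.3131, 0.0796], [1.0, -0.0004, 0.0013, 0.0005], [0.0013, 0.3131, -0.9497, -0.1413], [0.0, 0.0, 0.0, 1.0]]}
{'time_s': 0.15, 'q': [59.855, 21.833, 74.373, 0.0, 83.859, -12.336], 'qvel': [0.001, -0.096, -0.223, -0.033, -0.047, 0.047], 'joint_efforts': [0.003, -44.862, -23.135, -0.0, 0.004, 0.0], 'position': [0.168, 0.523, 0.231], 'tool_rot': [[-0.952, 0.306, -0.001], [0.306, 0.952, -0.001], [0.0, -0.001, -1.0]], 'ft_force': [-0.381, -0.5, -0.292], 'wrist_torque': [0.02, -0.063, 0.008], 'grip_width': 0.085}
0.0187
```

View pics/top0.png

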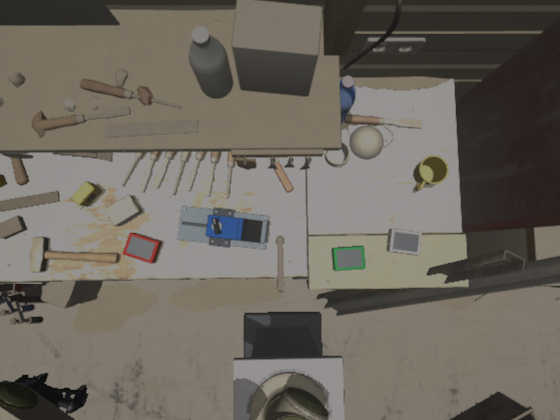

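View pics/side0.png

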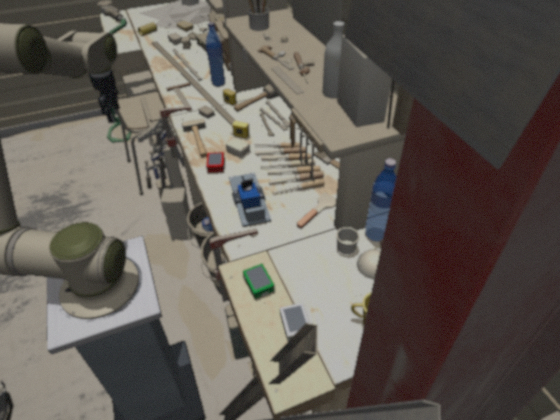

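View pics/wrist0.png

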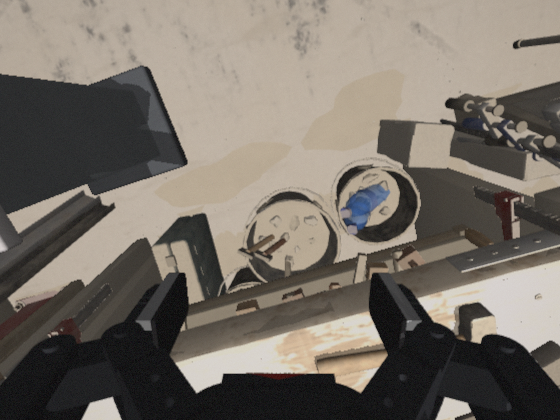

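```bash
cat > h.py <<'E'
from rig import env
import cv2,numpy as np
def cam(n):
    c=env.get_calibration(n); f=210/np.tan(np.radians(c["fovy"])/2)
    if n=="wrist":
        o=env.observe(); T=np.eye(4);T[:3,:3]=o["tool_rot"];T[:3,3]=o["position"]
        W=T@np.array(c["tool_from_camera"])
    else: W=np.linalg.inv(np.array(c["extrinsics"]))
    return f,c["cx"],c["cy"],W
def ray(K,rc):
    f,cx,cy,W=K
    d=np.array([(rc[1]-cx)/f,-(rc[0]-cy)/f,-1.]); return W[:3,3],W[:3,:3]@d
def onz(K,rc,z):
    p,d=ray(K,rc); return p+d*(z-p[2])/d[2]
def proj(K,P):
    f,cx,cy,W=K
    q=np.linalg.inv(W)@np.r_[P,1]; return np.array([cy+f*q[1]/q[2]*1 if 0 else cy-f*q[1]/-q[2], cx+f*q[0]/-q[2]])
def tri(K1,a,K2,b):
    p,d=ray(K1,a);q,e=ray(K2,b);d=d/np.linalg.norm(d);e=e/np.linalg.norm(e)
    s=np.linalg.lstsq(np.c_[d,-e],q-p,rcond=None)[0]
    A=p+s[0]*d;B=q+s[1]*e; return (A+B)/2,np.linalg.norm(A-B)
def rect(region):
    ys,xs=np.nonzero(region); return cv2.minAreaRect(np.c_[xs,ys].astype(np.float32))
def toolmm(dP):
    return np.array(env.observe()["tool_rot"]).T@np.array(dP)*1000
def st():
    o=env.observe(); print("t",round(o["time_s"],2),"p",np.round(o["position"],4),"q",np.round(o["q"],1),"F",np.round(o["ft_force"],1),"w",round(o["grip_width"],4))
def save(n,name):
    im=env.get_image(n); cv2.imwrite(f"pics/{name}.png",im[:,:,::-1]); return im
E
python3 - <<'E'
from h import *
for n in ["top","side"]:
    env.get_image(n);K=cam(n)
    for nm,z in [("case_1_center",.018),("case_2_center",.018),("case_3_center",.018),("case_4_center",.018),("seat",.012),("stop_face",.038),("knob_grip",.067),("holder",0),("yellow_mug",0),("white_pot",0),("offcut",0)]:
        r=env.tip_of(n,nm)
        print(n,nm,[(np.round(x["point"],1).tolist(),round(x["conf"],2),np.round(onz(K,x["point"],z),3).tolist()) for x in r[:4]])
st()
E
```

```text
top case_1_center []
top case_2_center [([247.7, 143.9], 0.69, [0.475, 0.414, 0.018]), ([174.1, 418.5], 0.56, [0.684, -0.399, 0.018]), ([255.4, 347.5], 0.17, [0.445, -0.179, 0.018])]
top case_3_center [([240.6, 408.1], 0.83, [0.486, -0.359, 0.018]), ([258.5, 349.4], 0.22, [0.436, -0.184, 0.018])]
top case_4_center [([244.9, 143.7], 0.59, [0.483, 0.415, 0.018])]
top seat [([232.8, 245.9], 0.77, [0.515, 0.119, 0.012]), ([228.9, 243.8], 0.25, [0.526, 0.125, 0.012])]
top stop_face [([232.4, 240.7], 0.81, [0.515, 0.132, 0.038]), ([258.3, 347.3], 0.53, [0.437, -0.174, 0.038])]
top knob_grip [([223.2, 214.1], 0.4, [0.541, 0.205, 0.067])]
top holder [([231.8, 242.8], 0.9, [0.518, 0.129, 0.0]), ([244.9, 143.2], 0.28, [0.483, 0.422, 0.0]), ([175.6, 418.8], 0.21, [0.682, -0.406, 0.0])]
top yellow_mug [([175.8, 418.2], 0.65, [0.682, -0.404, -0.0]), ([240.2, 402.0], 0.21, [0.487, -0.347, 0.0])]
top white_pot [([158.0, 335.2], 0.75, [0.739, -0.152, 0.0])]
top offcut [([210.4, 127.0], 0.63, [0.586, 0.471, 0.0])]
side case_1_center [([282.8, 257.5], 0.96, [0.435, -0.185, 0.018])]
side case_2_center 
[... 284 characters left out ...]
12]), ([211.6, 251.2], 0.21, [0.518, 0.11, 0.012])]
side stop_face [([199.0, 251.8], 0.87, [0.533, 0.142, 0.038]), ([248.1, 345.3], 0.62, [0.724, -0.181, 0.038]), ([183.9, 244.7], 0.39, [0.536, 0.228, 0.038]), ([324.3, 295.6], 0.2, [0.478, -0.364, 0.038])]
side knob_grip [([183.0, 244.6], 0.46, [0.528, 0.2, 0.067])]
side holder [([211.4, 251.7], 0.93, [0.523, 0.122, 0.0])]
side yellow_mug [([322.9, 371.6], 0.48, [0.68, -0.419, 0.0])]
side white_pot [([247.5, 342.5], 0.9, [0.735, -0.148, 0.0]), ([182.7, 244.3], 0.5, [0.548, 0.279, 0.0])]
side offcut [([148.7, 236.9], 0.54, [0.589, 0.495, 0.0])]
t 1.35 p [0.1682 0.5236 0.2313] q [ 59.9  21.8  74.3   0.   83.9 -12.3] F [ 0.1 -0.2 -0.6] w 0.0854
```

Emit:
move_arm(moves=[[-457,-256,-30,1.257],[-457,-256,-30,1.257],[-457,-256,-30,1.257],[-457,-256,-30,1.257],[-457,-256,-30,1.257],[-457,-256,-30,1.257],[-457,-256,-30,1.257],[-457,-256,-30,1.257],[-457,-256,-30,1.257],[-457,-256,-30,1.257],[-457,-256,-30,1.257],[-457,-256,-30,1.257],[-457,-256,-30,1.257],[-457,-256,-30,1.257]])

```text
time_s: 2.75
position: [0.5242, 0.1411, 0.2614]
tool_rot: [[-0.004, 1.0, -0.0], [1.0, 0.004, 0.0], [0.0, -0.0, -1.0]]
ft_force: [0.7, 0.4, 0.2]
grip_width: 0.0855
```

```bash
cat > w.py <<'E'
from h import *
import sys
def look(names,tag):
    st(); K=cam("wrist"); im=save("wrist",tag); 
    for nm,z in names:
        for x in env.tip_of("wrist",nm)[:3]: print(nm,np.round(x["point"],1),round(x["conf"],2),np.round(onz(K,x["point"],z),4))
    return K,im
E
python3 - <<'E'
from w import *
K,im=look([("seat",.012),("stop_face",.038),("knob_grip",.067),("holder",0)],"w1")
print(np.round(env.observe()["tool_rot"],3).tolist())
E
```

```text
t 2.75 p [0.5242 0.1411 0.2614] q [ 2.6 20.  72.2  0.  87.9  2.3] F [0.7 0.4 0.2] w 0.0855
stop_face [189.7 280.4] 0.84 [0.5276 0.1302 0.038 ]
holder [190.5 278.9] 0.78 [0.526  0.1196 0.    ]
[[-0.004, 1.0, 0.0], [1.0, 0.004, 0.0], [0.0, 0.0, -1.0]]
```

View pics/w1.png

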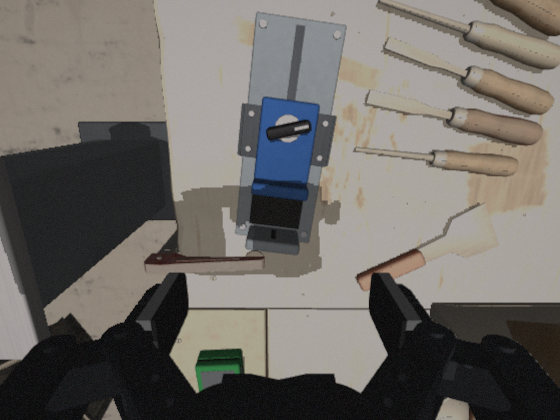

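Run:
```python
import cv2
im=cv2.imread("pics/w1.png")[0:262,220:370]
im=cv2.convertScaleAbs(im,alpha=1.8,beta=20)
a=cv2.resize(im[:131],None,fx=4.5,fy=4.5,interpolation=cv2.INTER_CUBIC);b=cv2.resize(im[131:],None,fx=4.5,fy=4.5,interpolation=cv2.INTER_CUBIC)
cv2.imwrite("pics/z1a.png",a);cv2.imwrite("pics/z1b.png",b)
```

```text
(no output)
```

View pics/z1a.png

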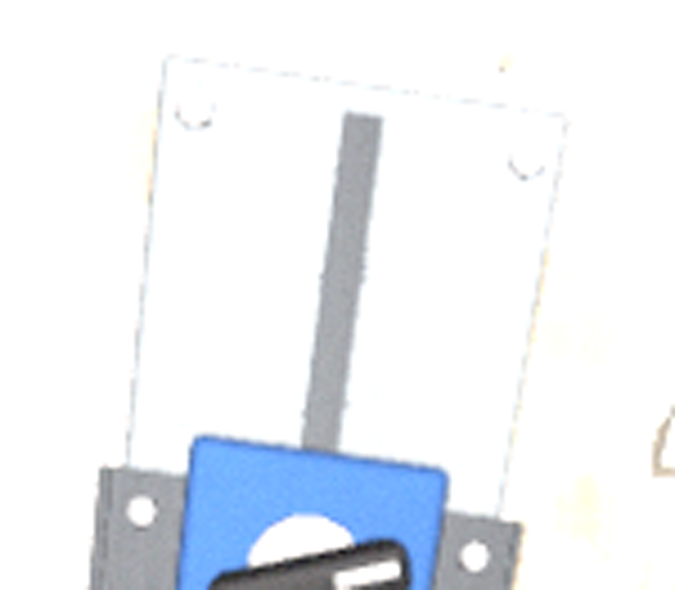

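View pics/z1b.png

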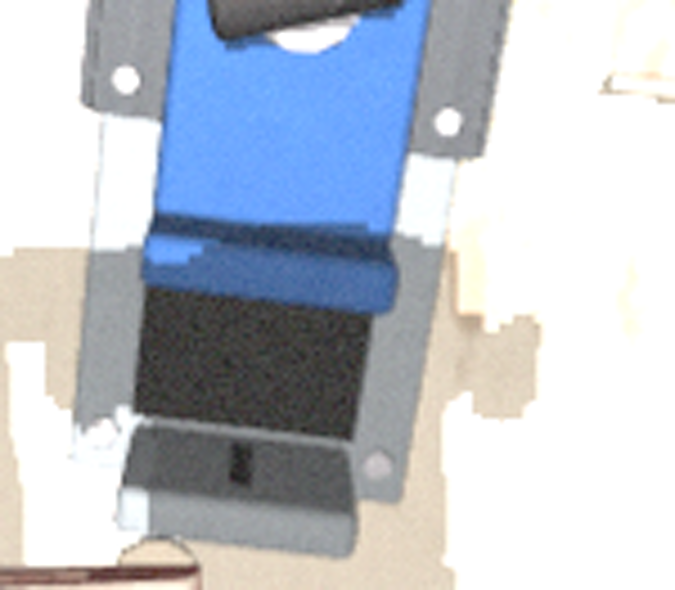

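```bash
cat > fit.py <<'E'
from h import *
from scipy.optimize import least_squares
def fit(K,loc,pix,z,x0):
    loc=np.array(loc,float);P=np.array([onz(K,(p[1],p[0]),zz)[:2] for p,zz in zip(pix,z if np.ndim(z) else [z]*len(pix))])
    def T(v): c,s=np.cos(v[2]),np.sin(v[2]); return loc@np.array([[c,s],[-s,c]])+v[:2]
    r=least_squares(lambda v:(T(v)-P).ravel(),x0); return r.x,(T(r.x)-P)*1000
E
python3 - <<'E'
from fit import *
K=cam("wrist")
loc=[(-.05,.199),(.05,.199),(.05,-.063),(-.05,-.063)]
pix=[(256.7,12.7),(346,26.2),(308.9,242.1),(236.7,232.8)]
v,r=fit(K,loc,pix,.012,[.52,.13,0]);print(v,np.degrees(v[2]));print(r.round(1))
for nm,p,z in [("knobcentre",(289,129),.077)]:
    w=onz(K,(p[1],p[0]),z);d=w[:2]-v[:2];c,s=np.cos(v[2]),np.sin(v[2]);print(nm,w,(c*d[0]+s*d[1],-s*d[0]+c*d[1]))
E
```

```text
[ 0.52613663  0.117824   -0.12314728] -7.0558196712952235
[[-0.6  2.2]
 [ 1.5  2.4]
 [ 0.9 -1.9]
 [-1.8 -2.7]]
knobcentre [0.53597683 0.20194981 0.077     ] (np.float64(-0.0005680212066586331), np.float64(0.08469746009966762))
```

Emit:
move_arm(moves=[[61,12,100,1.42],[61,12,100,1.42],[61,12,100,1.42],[61,12,100,1.42],[61,12,100,1.42],[61,12,100,1.42],[61,12,100,1.42],[61,12,100,1.42],[61,12,100,1.42],[61,12,100,1.42],[61,12,100,1.42],[61,12,100,1.42]], grip=0.5)

```text
time_s: 4.2
position: [0.5367, 0.2014, 0.1614]
tool_rot: [[0.988, 0.156, 0.0], [0.156, -0.988, 0.0], [0.0, 0.0, -1.0]]
ft_force: [-0.8, 0.6, 0.1]
grip_width: 0.0428
```

Run:
```python
from w import *
K,im=look([("knob_grip",.067)],"w2")
print(np.round(env.observe()["tool_rot"],3).tolist())
print(proj(K,[.5363,.202,.077]))
```

```text
t 4.2 p [0.5367 0.2014 0.1614] q [ 8.7 27.4 77.1 -0.  75.4 89.8] F [-0.8  0.6  0.1] w 0.0428
knob_grip [218.3 278.3] 0.74 [0.5358 0.201  0.067 ]
[[0.988, 0.155, 0.0], [0.155, -0.988, 0.0], [0.0, -0.0, -1.0]]
[221.81962832 277.18472992]
```

View pics/w2.png

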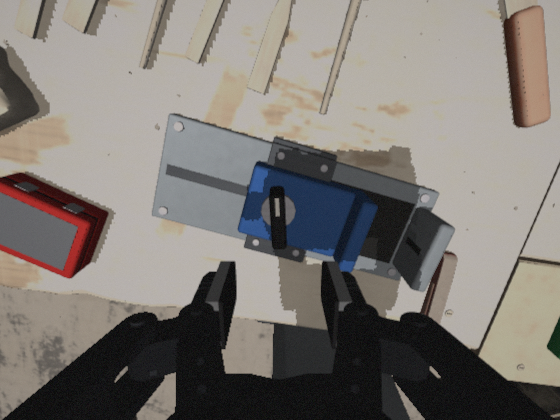

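Emit:
move_arm(moves=[[0,0,50,0],[0,0,90,0],[0,0,112,0],[0,0,112,0],[0,0,112,0]])

```text
time_s: 4.8
position: [0.5373, 0.2013, 0.0501]
tool_rot: [[0.988, 0.154, 0.001], [0.154, -0.988, 0.0], [0.001, 0.0, -1.0]]
ft_force: [0.0, -0.1, 0.7]
grip_width: 0.0428
```

Emit:
move_arm(moves=[[0,0,0,0],[0,0,0,0],[0,0,0,0],[0,0,0,0]], grip=1, grip_force=40)

```text
time_s: 5.2
position: [0.5377, 0.2018, 0.0509]
tool_rot: [[0.988, 0.153, 0.003], [0.153, -0.988, 0.001], [0.003, -0.001, -1.0]]
ft_force: [-0.7, 3.2, 6.7]
grip_width: 0.0114
```

Emit:
move_arm(moves=[[0,0,0,-0.15],[0,0,0,-0.3],[0,0,0,-0.45],[0,0,0,-0.6],[0,0,0,-0.75],[0,0,0,-0.9],[0,0,0,-1.05],[0,0,0,-1.2],[0,0,0,-1.28],[0,0,0,-1.28],[0,0,0,-1.28]])

```text
time_s: 6.3
position: [0.5345, 0.2019, 0.0507]
tool_rot: [[0.136, 0.991, -0.004], [0.991, -0.136, 0.001], [0.0, -0.004, -1.0]]
ft_force: [-11.9, 3.4, 15.3]
grip_width: 0.0111
```

Run:
```python
from w import *
K,im=look([("knob_grip",.067)],"w3")
print(np.round(env.observe()["tool_rot"],3).tolist(),env.observe()["wrist_torque"])
```

```text
t 6.3 p [0.5345 0.2019 0.0507] q [ 8.8 34.8 84.9  0.1 60.6 16.6] F [-11.9   3.4  15.3] w 0.0111
knob_grip [299.1 276.8] 0.65 [0.5343 0.1997 0.067 ]
[[0.136, 0.991, -0.004], [0.991, -0.136, 0.001], [0.0, -0.004, -1.0]] [0.497064   2.14652081 0.00268404]
```

View pics/w3.png

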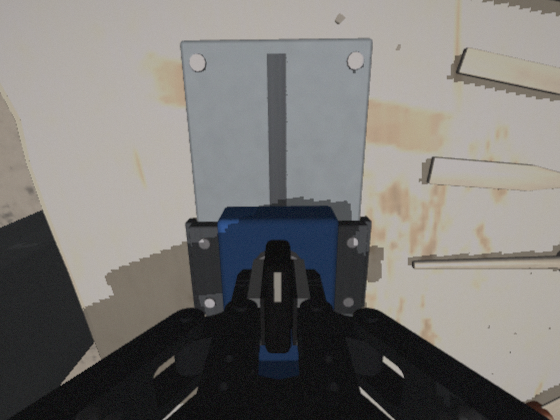

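Emit:
move_arm(moves=[[10,-2,0,0],[20,-2,0,0],[30,-2,0,0],[40,-2,0,0],[50,-2,0,0],[58,-2,0,0],[65,-2,0,0],[67,-2,0,0],[67,-2,0,0],[67,-2,0,0]])

```text
time_s: 7.4
position: [0.5428, 0.2686, 0.0508]
tool_rot: [[0.136, 0.991, -0.001], [0.991, -0.136, 0.001], [0.001, -0.001, -1.0]]
ft_force: [-7.5, 1.9, 10.2]
grip_width: 0.0115
```

Run:
```python
from w import *
K,im=look([("knob_grip",.067)],"w4")
print(np.round(env.observe()["tool_rot"],3).tolist(),env.observe()["wrist_torque"])
```

```text
t 7.4 p [0.5428 0.2686 0.0508] q [15.1 37.4 79.1  0.1 63.6 22.9] F [-7.5  1.9 10.2] w 0.0115
knob_grip [299.9 279.4] 0.94 [0.5437 0.2657 0.067 ]
[[0.136, 0.991, -0.001], [0.991, -0.136, 0.001], [0.001, -0.002, -1.0]] [ 0.42230485  1.34511388 -0.02439346]
```

View pics/w4.png

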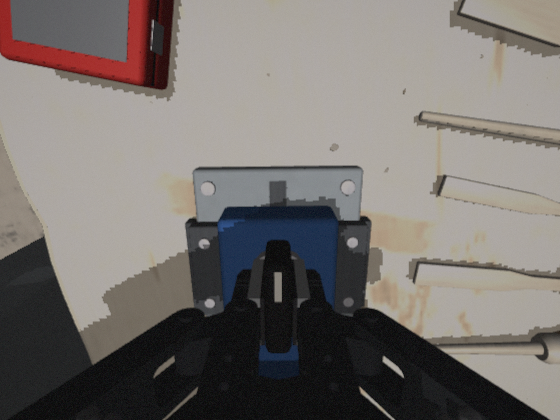

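Emit:
move_arm(moves=[[0,-1,0,0],[0,-1,0,0],[0,-1,0,0],[0,-1,-40,0],[0,-1,-90,0],[0,-1,-140,0],[0,-1,-190,0],[0,-1,-190,0]], grip=0.5)

```text
time_s: 8.3
position: [0.5451, 0.2684, 0.2467]
tool_rot: [[0.137, 0.991, 0.013], [0.991, -0.137, 0.003], [0.005, 0.013, -1.0]]
ft_force: [0.1, -0.0, -0.3]
grip_width: 0.0426
```

Run:
```python
from w import *
K,im=look([("knob_grip",.067),("case_4_center",.018),("stop_face",.038),("seat",.012)],"w5")
print(np.round(env.observe()["tool_rot"],3).tolist(),env.observe()["wrist_torque"])
r=env.silhouettes("wrist","case_4"); print([(x["conf"],rect(x["region"])) for x in r[:2]])
```

```text
t 8.3 p [0.5451 0.2684 0.2467] q [15.1 26.8 63.5 -0.  88.9 22.9] F [ 0.1 -0.  -0.3] w 0.0426
knob_grip [192.6 276.6] 0.59 [0.5462 0.2662 0.067 ]
stop_face [249.7 275. ] 0.84 [0.5336 0.1885 0.038 ]
seat [291.7 274.8] 0.57 [0.523  0.1148 0.012 ]
[[0.137, 0.991, -0.003], [0.991, -0.137, -0.001], [-0.001, -0.003, -1.0]] [-0.0322916   0.00123701  0.00306871]
[(0.59, ((190.822998046875, 48.65485763549805), (73.17091369628906, 99.37938690185547), 3.814074993133545)), (0.44, ((275.3500061035156, 192.54998779296875), (44.90434265136719, 24.981992721557617), 71.56504821777344))]
```

View pics/w5.png

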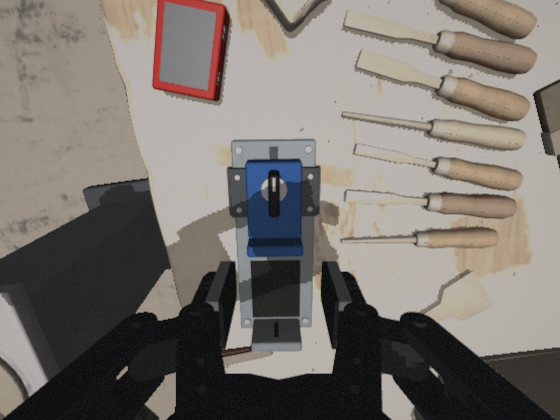

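Emit:
move_arm(moves=[[141,-87,30,0.08],[141,-87,30,0.08],[141,-87,30,0.08],[141,-87,30,0.08],[141,-87,30,0.08],[141,-87,30,0.08]], grip=0)

```text
time_s: 9.2
position: [0.4764, 0.419, 0.2087]
tool_rot: [[0.215, 0.977, -0.001], [0.977, -0.215, -0.001], [-0.001, -0.001, -1.0]]
ft_force: [1.5, 0.5, 0.6]
grip_width: 0.0854
```

Run:
```python
from w import *
K,im=look([("case_4_center",.018)],"w6")
r=env.silhouettes("wrist","case_4"); print([(x["conf"],rect(x["region"])) for x in r[:2]])
```

```text
t 9.2 p [0.4764 0.419  0.2087] q [30.7 31.3 61.9 -0.  86.8 43.1] F [1.5 0.5 0.6] w 0.0854
case_4_center [184.6 278.8] 0.73 [0.4783 0.4215 0.018 ]
[(0.79, ((277.9986267089844, 186.13619995117188), (65.8513412475586, 88.3532943725586), 6.911227226257324))]
```

View pics/w6.png

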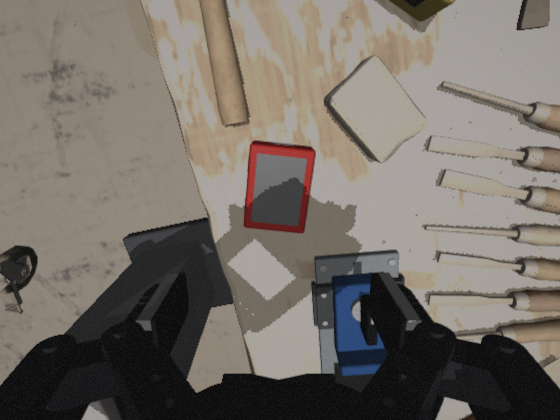

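```bash
cat > casefit.py <<'E'
from fit import *
# fit from saturated-colour mask or given region: approximates quad, world poly at z=.036 for top corners
def quadfit(K,pix,z=.036,yaw0=0):
    loc=[(-.033,.045),(.033,.045),(.033,-.045),(-.033,-.045)]
    P=np.array([onz(K,(p[1],p[0]),z)[:2] for p in pix])
    v,r=fit(K,loc,pix,z,[*P.mean(0),yaw0])
    print("case",v.round(4),"yaw",np.degrees(v[2]).round(2),"res",r.round(1).tolist())
    o=env.observe();R=np.array(o["tool_rot"]);ty=np.degrees(np.arctan2(R[1,0],R[0,0]))
    cy=np.degrees(v[2])+90
    d=(ty-cy+90)%180-90
    dp=np.r_[v[:2],0]-np.array([*o["position"][:2],0]); print("move tool xy mm",(R.T@dp*1000).round(1),"spin rad",np.radians(d).round(3),"tcpz",o["position"][2])
    return v
E
python3 - <<'E'
import cv2
im=cv2.imread("pics/w6.png")[125:250,220:340]
cv2.imwrite("pics/z6.png",cv2.resize(cv2.convertScaleAbs(im,alpha=1.5,beta=10),None,fx=4.8,fy=4.8,interpolation=cv2.INTER_CUBIC))
E
```

```text
(no output)
```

View pics/z6.png

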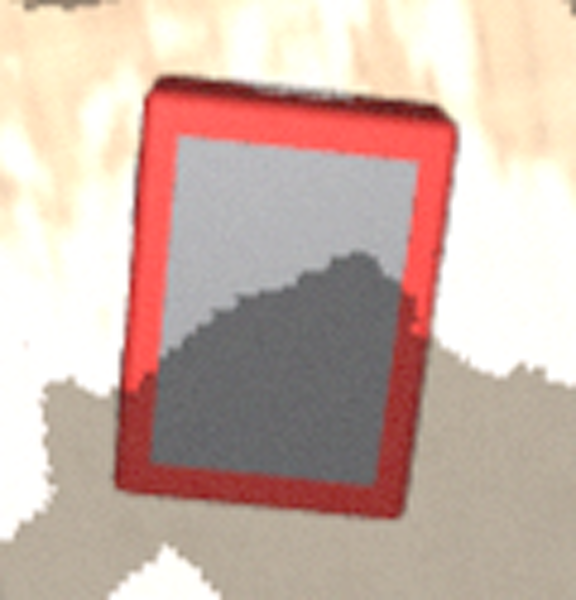

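Run:
```python
from casefit import *
quadfit(cam("wrist"),[(251.2,143.3),(315,150.4),(303.7,232.9),(244.4,227.1)])
```

```text
case [ 0.4784  0.4193 -0.3249] yaw -18.62 res [[-1.1, 1.3], [1.8, 0.6], [0.7, -1.3], [-1.4, -0.5]]
move tool xy mm [1.2 1.1 0. ] spin rad 0.106 tcpz 0.20947195518699016
```

Emit:
move_arm(moves=[[1,1,50,0.106],[1,1,100,0.106],[1,1,145,0.106],[1,1,180,0.106],[1,1,203,0.106],[1,1,203,0.106],[1,1,203,0.106]])

```text
time_s: 10.05
position: [0.4782, 0.4199, 0.0073]
tool_rot: [[0.318, 0.948, 0.001], [0.948, -0.318, 0.0], [0.001, 0.001, -1.0]]
ft_force: [0.3, -1.1, 0.3]
grip_width: 0.0851
```

Emit:
move_arm(moves=[[0,0,0,0],[0,0,0,0],[0,0,0,0],[0,0,0,0]], grip=1, grip_force=40)

```text
time_s: 10.45
position: [0.4781, 0.4207, 0.0086]
tool_rot: [[0.318, 0.948, 0.003], [0.948, -0.318, 0.002], [0.003, 0.002, -1.0]]
ft_force: [0.2, -1.2, 5.7]
grip_width: 0.0657
```

Run:
```python
from w import *
look([],"w7")
```

```text
t 10.45 p [0.4781 0.4207 0.0086] q [30.7 42.9 75.5  0.  61.4 49.2] F [ 0.2 -1.2  5.7] w 0.0657
```

View pics/w7.png

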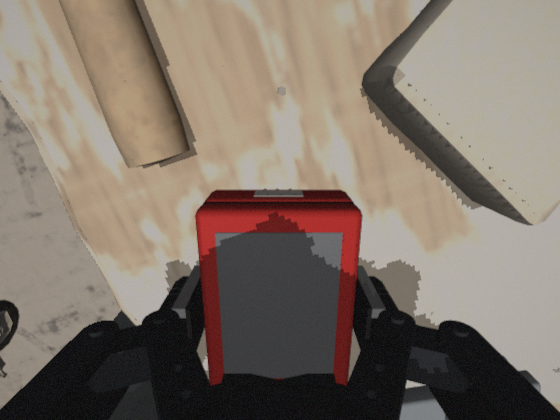

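Run:
```python
from h import *
K=cam("wrist");o=env.observe();R=np.array(o["tool_rot"])
for rc in [(210,278),(212,278)]:
    P=onz(K,rc,.036);print((R.T@(P-o["position"])*1000).round(1))
```

```text
[ 44.2   0.6 -27.3]
[ 43.4   0.6 -27.3]
```

Run:
```python
import cv2
im=cv2.imread("pics/w5.png")[130:355,215:335]
im=cv2.convertScaleAbs(im,alpha=1.6,beta=15)
cv2.imwrite("pics/z5a.png",cv2.resize(im[:112],None,fx=5,fy=5,interpolation=cv2.INTER_CUBIC))
cv2.imwrite("pics/z5b.png",cv2.resize(im[105:],None,fx=5,fy=5,interpolation=cv2.INTER_CUBIC))
```

```text
(no output)
```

View pics/z5a.png

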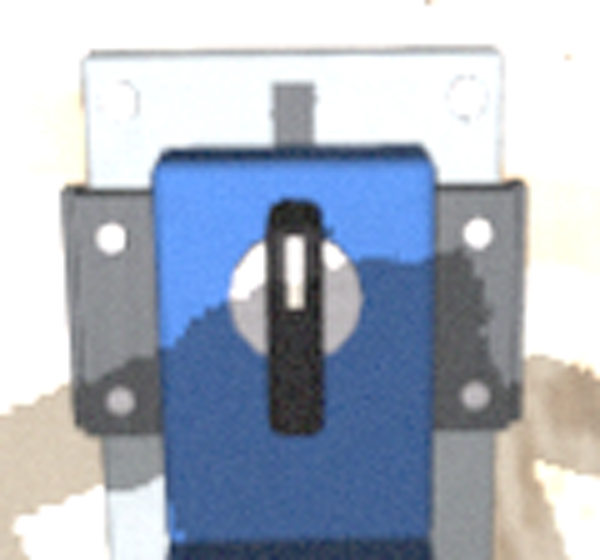

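View pics/z5b.png

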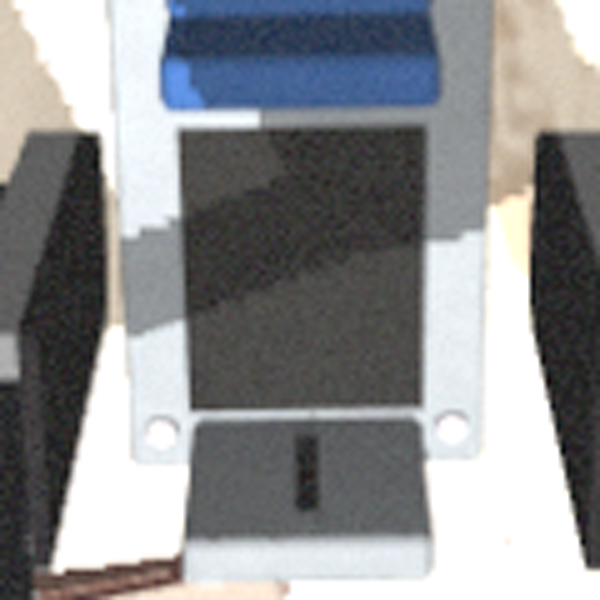

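Run:
```python
from fit import *
c=env.get_calibration("wrist");f=210/np.tan(np.radians(c["fovy"])/2)
T=np.eye(4);T[:3,:3]=np.array([[0.137,0.991,-0.003],[0.991,-0.137,-0.001],[-0.001,-0.003,-1]]);T[:3,3]=[.5451,.2684,.2467]
K=(f,c["cx"],c["cy"],T@np.array(c["tool_from_camera"]))
loc=[(-.05,.199),(.05,.199),(.05,-.063),(-.05,-.063)];pix=[(232,140.4),(315,139.6),(311,326.6),(241.4,327)]
l2=[(-.033,.044),(.033,.044),(.033,-.044),(-.033,-.044)];p2=[(251,260.6),(300.4,260.4),(299.6,316.6),(253,317)]
for l,p in [(loc,pix),(l2,p2),(loc+l2,pix+p2)]:
    v,r=fit(K,l,p,.012,[.52,.13,0]);print(v.round(4),np.degrees(v[2]).round(2),r.round(1).tolist())
w=onz(K,(130+63,215+59),.077);print(w)
```

```text
[ 0.5209  0.1178 -0.1275] -7.3 [[-1.5, 1.0], [1.8, 0.6], [0.3, -0.8], [-0.6, -0.8]]
[ 0.5212  0.1164 -0.1298] -7.44 [[-0.4, 0.1], [0.4, 0.1], [0.2, -0.2], [-0.2, 0.1]]
[ 0.5211  0.1171 -0.1271] -7.28 [[-1.4, 0.3], [1.9, -0.1], [0.5, -1.5], [-0.4, -1.6], [-0.7, 0.7], [0.1, 0.9], [0.2, 0.6], [-0.2, 0.7]]
[0.54105782 0.26805272 0.077     ]
```

Emit:
move_arm(moves=[[0,0,-20,0],[0,0,-60,0],[0,0,-100,0],[0,0,-120,0],[-30,16,-120,-0.04],[-70,36,-120,-0.09],[-110,57,-120,-0.15],[-155,80,-120,-0.196],[-200,103,-120,-0.196],[-240,124,-120,-0.196],[-260,134,-120,-0.196],[-268,138,-120,-0.196],[-268,138,-120,-0.196],[-268,138,-120,-0.196]])

```text
time_s: 11.9
position: [0.5229, 0.1233, 0.1267]
tool_rot: [[0.126, 0.992, 0.001], [0.992, -0.126, 0.0], [0.0, 0.0, -1.0]]
ft_force: [-1.1, 0.4, -2.1]
grip_width: 0.0654
```

Run:
```python
from w import *
look([],"w8"); print(np.round(env.observe()["tool_rot"],3).tolist())
print(toolmm(np.array([.5242,.1228,.0215])-env.observe()["position"]).round(1))
```

```text
t 11.9 p [0.5229 0.1233 0.1267] q [ 0.6 26.3 85.8  0.  67.9  7.9] F [-1.1  0.4 -2.1] w 0.0654
[[0.125, 0.992, 0.0], [0.992, -0.125, 0.0], [0.0, 0.0, -1.0]]
[ -0.6   1.5 105. ]
```

View pics/w8.png

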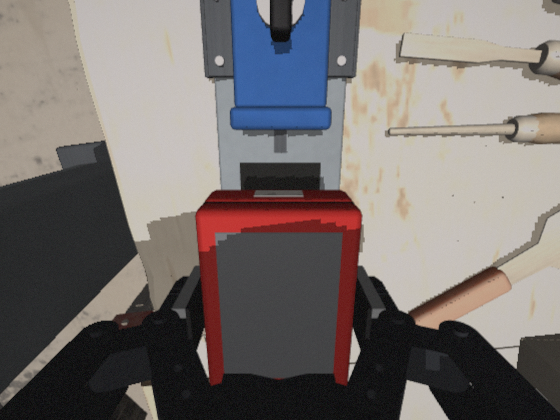

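Emit:
move_arm(moves=[[-1,2,40,0],[-1,2,75,0],[-1,2,95,0],[-1,2,102,0],[-1,2,105,0],[-1,2,105,0],[-1,2,105,0]])

```text
time_s: 12.65
position: [0.5255, 0.1214, 0.0224]
tool_rot: [[0.126, 0.992, 0.002], [0.992, -0.126, 0.0], [0.0, 0.002, -1.0]]
ft_force: [-0.1, -0.3, -1.2]
grip_width: 0.0656
```

Run:
```python
from w import *
look([],"w9")
```

```text
t 12.65 p [0.5255 0.1214 0.0224] q [ 0.4 34.7 91.9 -0.  53.3  7.7] F [-0.1 -0.3 -1.2] w 0.0656
```

View pics/w9.png

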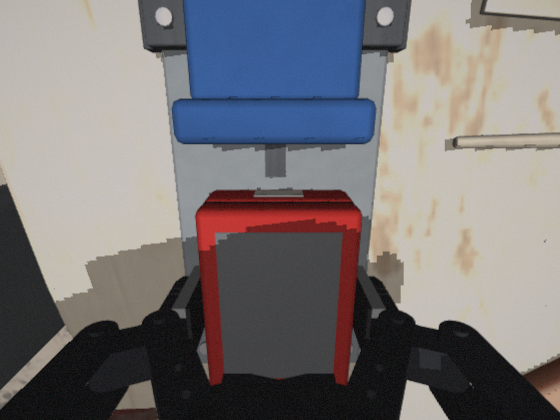

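Emit:
move_arm(moves=[[0,0,1,0],[0,0,2,0],[0,0,2,0]])

```text
time_s: 13.0
position: [0.5253, 0.1211, 0.0206]
tool_rot: [[0.127, 0.992, 0.002], [0.992, -0.127, 0.0], [0.0, 0.002, -1.0]]
ft_force: [-2.9, -0.2, 8.5]
grip_width: 0.0654
```

Emit:
move_arm(moves=[[0,0,0,0],[0,0,0,0],[0,0,0,0],[0,0,-20,0],[0,0,-60,0],[0,0,-110,0],[0,0,-150,0],[0,0,-150,0],[0,0,-150,0]], grip=0)

```text
time_s: 13.9
position: [0.5249, 0.1211, 0.1695]
tool_rot: [[0.127, 0.992, 0.001], [0.992, -0.127, -0.0], [0.0, 0.001, -1.0]]
ft_force: [-0.3, -0.0, -1.5]
grip_width: 0.0855
```

Run:
```python
from w import *
look([("case_4_center",.03),("case_1_center",.018)],"w10"); print(np.round(env.observe()["tool_rot"],3).tolist())
for n in ["top","side"]:
    save(n,n+"10");K=cam(n)
    for nm in ["case_1_center","case_2_center","case_3_center"]:
        print(n,nm,[(np.round(x["point"],1).tolist(),round(x["conf"],2),np.round(onz(K,x["point"],.018),3).tolist()) for x in env.tip_of(n,nm)[:3]])
```

```text
t 13.9 p [0.5249 0.1211 0.1695] q [ 0.4 23.7 82.1 -0.  74.1  7.7] F [-0.3 -0.  -1.5] w 0.0855
case_4_center [203.6 275.8] 0.6 [0.5232 0.1182 0.03  ]
[[0.127, 0.992, -0.003], [0.992, -0.127, -0.0], [-0.0, -0.003, -1.0]]
top case_1_center [([257.2, 349.0], 0.85, [0.439, -0.183, 0.018])]
top case_2_center [([156.5, 334.7], 0.39, [0.739, -0.148, 0.018])]
top case_3_center []
side case_1_center [([283.3, 259.2], 0.59, [0.438, -0.188, 0.018])]
side case_2_center []
side case_3_center [([322.4, 295.6], 0.56, [0.485, -0.348, 0.018])]
```

View pics/w10.png

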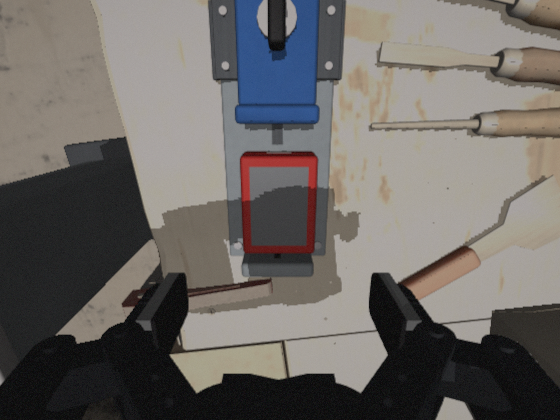

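View pics/top10.png

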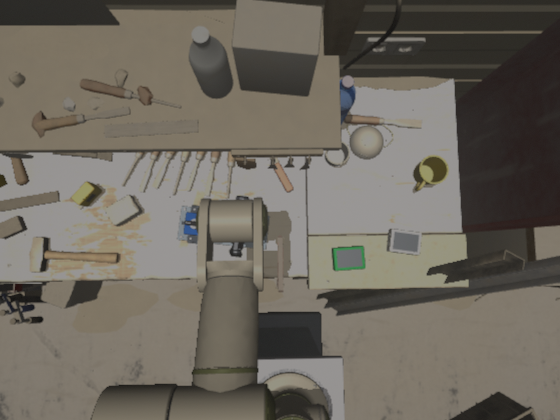

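Emit:
move_arm(moves=[[-314,-49,-40,-0.12],[-314,-49,-40,-0.12],[-314,-49,-40,-0.12],[-314,-49,-40,-0.12],[-314,-49,-40,-0.12],[-314,-49,-40,-0.12],[-314,-49,-40,-0.12],[-314,-49,-40,-0.12],[-314,-49,-40,-0.12],[-314,-49,-40,-0.12]])

```text
time_s: 15.45
position: [0.4367, -0.183, 0.2092]
tool_rot: [[0.006, 1.0, -0.0], [1.0, -0.006, 0.0], [0.0, -0.0, -1.0]]
ft_force: [-0.2, -0.3, 0.7]
grip_width: 0.0854
```

Run:
```python
from w import *
K,im=look([("case_1_center",.018)],"w11")
cv2.imwrite("pics/z11.png",cv2.resize(cv2.convertScaleAbs(im[125:250,210:345,::-1],alpha=1.3,beta=10),None,fx=4.8,fy=4.8,interpolation=cv2.INTER_CUBIC))
```

```text
t 15.45 p [ 0.4367 -0.183   0.2092] q [-37.1  15.3  88.1   0.   76.6 -36.8] F [-0.2 -0.3  0.7] w 0.0854
case_1_center [185.4 279.9] 0.59 [ 0.4393 -0.181   0.018 ]
```

View pics/w11.png

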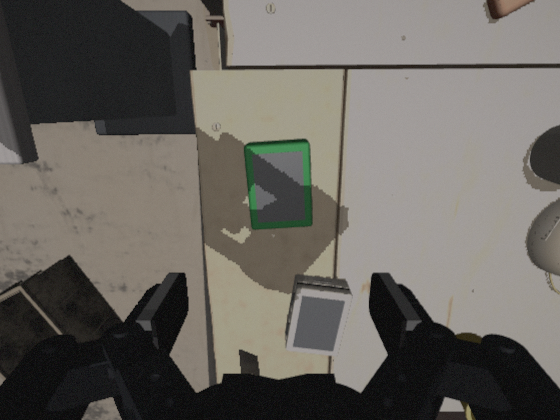

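View pics/z11.png

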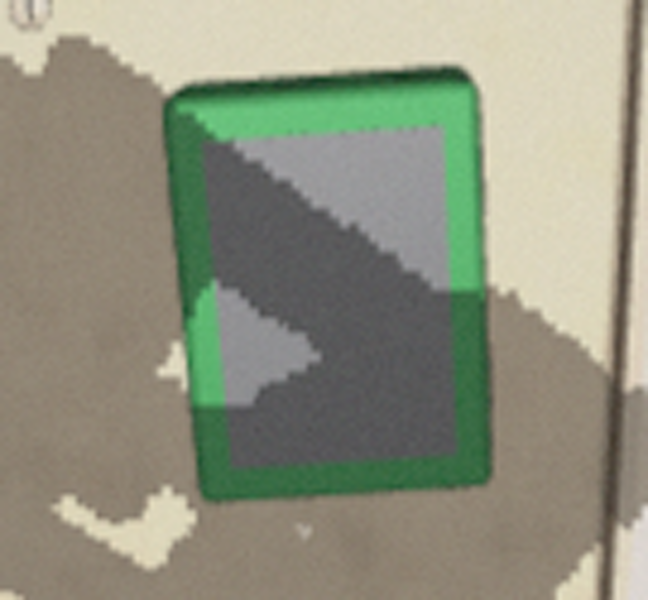

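Run:
```python
from casefit import *
quadfit(cam("wrist"),[(x/4.8+210,y/4.8+125) for x,y in [(170,103),(478,80),(491,486),(203,501)]])
```

```text
case [ 0.4394 -0.1792  0.0548] yaw 3.14 res [[-1.7, 1.4], [1.4, 0.8], [1.2, -0.9], [-0.8, -1.3]]
move tool xy mm [3.8 2.5 0. ] spin rad -0.06 tcpz 0.20922064713928612
```

Emit:
move_arm(moves=[[3,2,50,-0.06],[3,2,100,-0.06],[3,2,145,-0.06],[3,2,180,-0.06],[3,2,202,-0.06],[3,2,202,-0.06],[3,2,202,-0.06]])

```text
time_s: 16.25
position: [0.439, -0.1809, 0.0078]
tool_rot: [[-0.054, 0.999, 0.0], [0.999, 0.054, -0.0], [-0.0, 0.0, -1.0]]
ft_force: [0.4, 0.0, -0.5]
grip_width: 0.0854
```

Emit:
move_arm(moves=[[0,0,0,0],[0,0,0,0],[0,0,0,0],[0,0,0,0]], grip=1, grip_force=40)

```text
time_s: 16.65
position: [0.439, -0.1814, 0.0089]
tool_rot: [[-0.053, 0.999, 0.002], [0.999, 0.053, -0.001], [-0.002, 0.002, -1.0]]
ft_force: [-1.4, 1.1, 6.8]
grip_width: 0.065
```

Run:
```python
from w import *
look([],"w12")
print(np.round(env.observe()["tool_rot"],3).tolist())
```

```text
t 16.65 p [ 0.439  -0.1814  0.0089] q [-36.8  31.8 103.   -0.   45.1 -39.8] F [-1.4  1.1  6.8] w 0.065
[[-0.053, 0.999, 0.002], [0.999, 0.053, -0.001], [-0.002, 0.002, -1.0]]
```

View pics/w12.png

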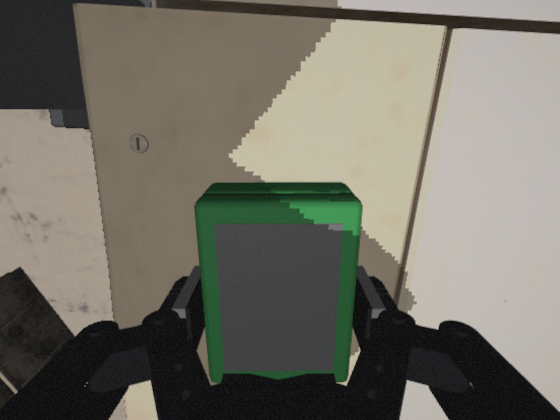

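Emit:
move_arm(moves=[[0,0,-20,0],[0,0,-60,0],[0,0,-105,0],[20,7,-141,0.03],[60,21,-141,0.09],[105,36,-141,0.15],[150,52,-141,0.18],[195,67,-141,0.18],[240,83,-141,0.18],[275,95,-141,0.18],[290,100,-141,0.18],[295,102,-141,0.18],[295,102,-141,0.18],[295,102,-141,0.18]])

```text
time_s: 18.1
position: [0.5246, 0.1176, 0.1485]
tool_rot: [[0.128, 0.992, -0.0], [0.992, -0.128, -0.0], [-0.0, -0.0, -1.0]]
ft_force: [-0.7, -0.0, -2.3]
grip_width: 0.065
```

Run:
```python
from w import *
look([],"w13"); print(np.round(env.observe()["tool_rot"],3).tolist())
print(toolmm(np.array([.5249,.1181,.058])-env.observe()["position"]).round(1))
```

```text
t 18.1 p [0.5246 0.1176 0.1485] q [ 0.  24.9 84.  -0.  71.1  7.4] F [-0.7 -0.  -2.3] w 0.065
[[0.128, 0.992, -0.0], [0.992, -0.128, -0.0], [-0.0, -0.0, -1.0]]
[ 0.6  0.2 90.5]
```

View pics/w13.png

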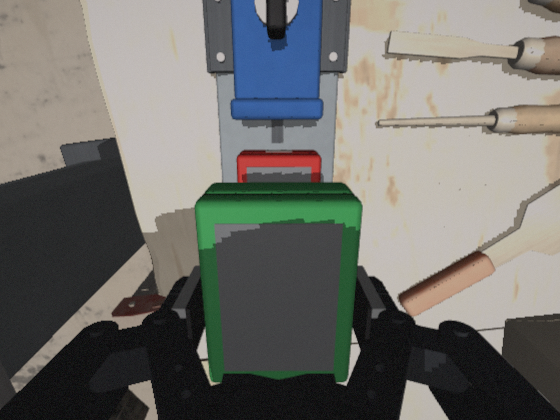

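```bash
python3 - <<'E'
from w import *
K=cam("wrist");o=env.observe();R=np.array(o["tool_rot"]);z=o["position"][2]
for rc,zz in [((158,279.5),.048),((155,279.5),.048),((201,278.5),z-.0089+.036)]:
    print((R.T@(onz(K,rc,zz)-o["position"])*1000).round(1))
E
python3 - <<'E'
import cv2
im=cv2.imread("pics/w13.png")[135:235,180:380]
cv2.imwrite("pics/z13.png",cv2.resize(cv2.convertScaleAbs(im,alpha=1.6,beta=10),None,fx=4,fy=4,interpolation=cv2.INTER_CUBIC))
E
```

```text
[ 44.8   1.8 100.4]
[ 47.1   1.8 100.4]
[ 47.6   0.8 -27.1]
```

View pics/z13.png

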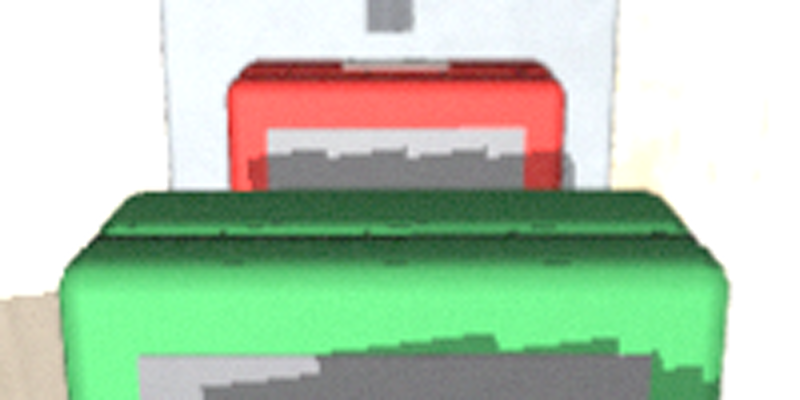

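Emit:
move_arm(moves=[[0,1,40,0],[0,1,70,0],[0,1,84,0],[0,1,89,0],[0,1,90,0],[0,1,91,0],[0,1,92,0],[0,1,92,0]])

```text
time_s: 18.95
position: [0.5262, 0.1186, 0.057]
tool_rot: [[0.127, 0.992, 0.002], [0.992, -0.127, -0.0], [0.0, 0.002, -1.0]]
ft_force: [0.2, -1.1, -1.5]
grip_width: 0.0654
```

Run:
```python
from w import *
look([],"w14")
```

```text
t 18.95 p [0.5262 0.1186 0.057 ] q [ 0.1 31.7 90.1 -0.  58.1  7.4] F [ 0.2 -1.1 -1.5] w 0.0654
```

View pics/w14.png

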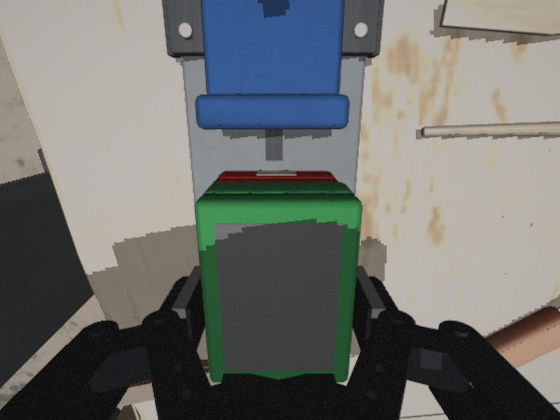

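Emit:
move_arm(moves=[[0,-0.5,1,0],[0,-0.5,2,0],[0,-0.5,2,0]])

```text
time_s: 19.3
position: [0.5262, 0.1186, 0.0569]
tool_rot: [[0.126, 0.992, 0.004], [0.992, -0.126, -0.0], [-0.0, 0.004, -1.0]]
ft_force: [-2.2, -1.9, 19.6]
grip_width: 0.0648
```

Emit:
move_arm(moves=[[0,0,0,0],[0,0,0,0],[0,0,0,0],[0,0,-20,0],[0,0,-60,0],[0,0,-110,0],[0,0,-150,0],[0,0,-150,0],[0,0,-150,0]], grip=0)

```text
time_s: 20.2
position: [0.5253, 0.1188, 0.2046]
tool_rot: [[0.127, 0.992, 0.001], [0.992, -0.127, -0.0], [0.0, 0.001, -1.0]]
ft_force: [-0.6, 1.1, -0.8]
grip_width: 0.0854
```

Run:
```python
from w import *
look([("case_1_center",.066)],"w15"); print(np.round(env.observe()["tool_rot"],3).tolist())
for n in ["top","side"]:
    save(n,n+"15");K=cam(n)
    for nm in ["case_3_center","case_2_center"]:
        print(n,nm,[(np.round(x["point"],1).tolist(),round(x["conf"],2),np.round(onz(K,x["point"],.018),3).tolist()) for x in env.tip_of(n,nm)[:3]])
```

```text
t 20.2 p [0.5253 0.1188 0.2046] q [ 0.1 21.8 78.9 -0.  79.2  7.4] F [-0.6  1.1 -0.8] w 0.0854
case_1_center [195.7 280.6] 0.89 [0.529  0.1232 0.066 ]
[[0.127, 0.992, -0.003], [0.992, -0.127, -0.0], [-0.0, -0.003, -1.0]]
top case_3_center [([240.3, 403.2], 0.9, [0.487, -0.345, 0.018])]
top case_2_center [([209.2, 130.8], 0.54, [0.587, 0.454, 0.018])]
side case_3_center [([321.1, 296.1], 0.69, [0.488, -0.344, 0.018])]
side case_2_center [([209.1, 250.2], 0.75, [0.517, 0.117, 0.018])]
```

View pics/w15.png

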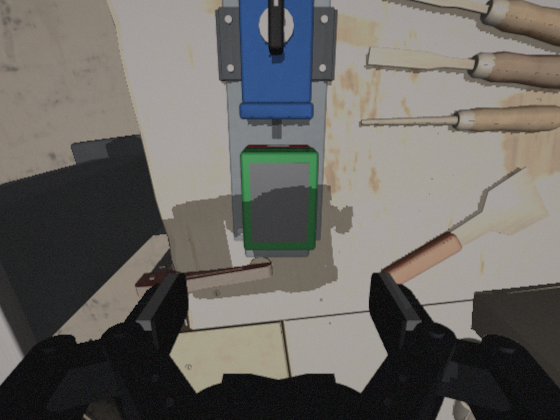

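View pics/side15.png

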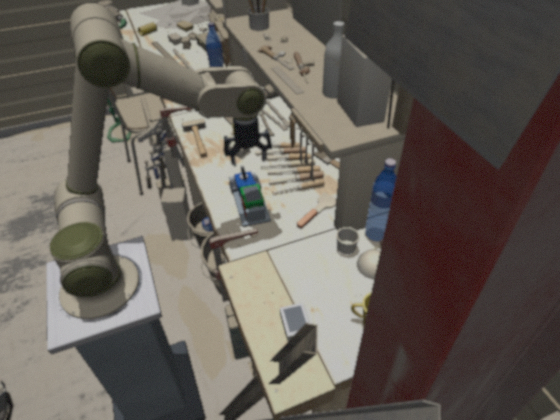

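Emit:
move_arm(moves=[[-470,22,-5,0],[-470,22,-5,0],[-470,22,-5,0],[-470,22,-5,0],[-470,22,-5,0],[-470,22,-5,0],[-470,22,-5,0],[-470,22,-5,0],[-470,22,-5,0],[-470,22,-5,0],[-470,22,-5,0],[-470,22,-5,0],[-470,22,-5,0],[-470,22,-5,0]])

```text
time_s: 22.0
position: [0.4879, -0.349, 0.2096]
tool_rot: [[0.125, 0.992, 0.0], [0.992, -0.125, -0.0], [-0.0, 0.0, -1.0]]
ft_force: [0.1, -0.4, -0.4]
grip_width: 0.0854
```

Run:
```python
from w import *
K,im=look([("case_3_center",.018)],"w16")
cv2.imwrite("pics/z16.png",cv2.resize(cv2.convertScaleAbs(im[125:250,210:345,::-1],alpha=1.1,beta=0),None,fx=4.8,fy=4.8,interpolation=cv2.INTER_CUBIC))
```

```text
t 22.0 p [ 0.4879 -0.349   0.2096] q [-46.9  27.7  68.2   0.   84.1 -39.7] F [ 0.1 -0.4 -0.4] w 0.0854
case_3_center [184.6 272. ] 0.67 [ 0.4825 -0.3455  0.018 ]
```

View pics/w16.png

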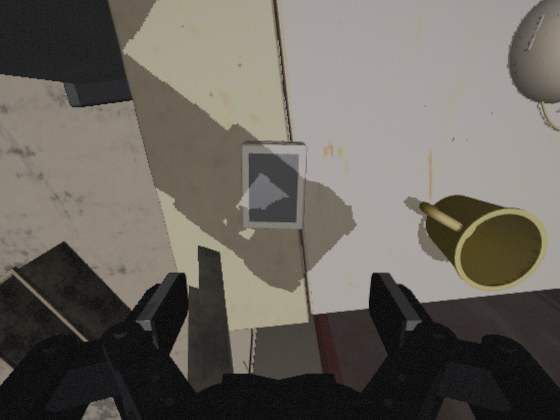

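View pics/z16.png

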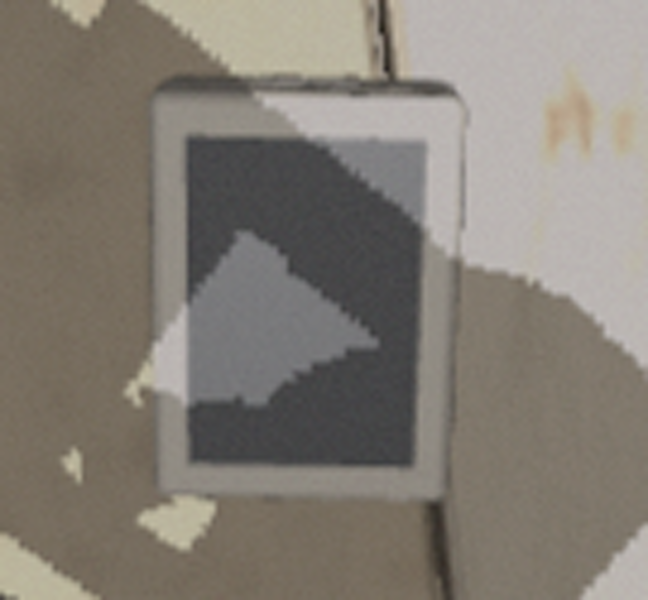

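Run:
```python
from casefit import *
quadfit(cam("wrist"),[(x/4.8+210,y/4.8+125) for x,y in [(152,92),(465,95),(445,498),(160,490)]])
```

```text
case [ 0.4845 -0.3455 -0.1451] yaw -8.31 res [[-0.8, 1.7], [1.2, 0.8], [1.2, -1.1], [-1.6, -1.4]]
move tool xy mm [ 3.4 -3.8 -0. ] spin rad 0.019 tcpz 0.20957011895696517
```

Emit:
move_arm(moves=[[4,-4,50,0.02],[4,-4,100,0.02],[4,-4,145,0.02],[4,-4,180,0.02],[4,-4,202,0.02],[4,-4,202,0.02],[4,-4,202,0.02]])

```text
time_s: 22.8
position: [0.4846, -0.3459, 0.0081]
tool_rot: [[0.146, 0.989, 0.001], [0.989, -0.146, -0.001], [-0.001, 0.001, -1.0]]
ft_force: [-0.5, -0.3, 1.2]
grip_width: 0.0854
```

Emit:
move_arm(moves=[[0,0,0,0],[0,0,0,0],[0,0,0,0],[0,0,0,0]], grip=1, grip_force=40)

```text
time_s: 23.2
position: [0.4844, -0.3462, 0.0094]
tool_rot: [[0.146, 0.989, 0.001], [0.989, -0.146, -0.002], [-0.002, 0.001, -1.0]]
ft_force: [-2.7, 1.1, 6.3]
grip_width: 0.065
```

Run:
```python
from w import *
look([],"w17")
print(np.round(env.observe()["tool_rot"],3).tolist())
```

```text
t 23.2 p [ 0.4844 -0.3462  0.0094] q [-46.9  39.8  82.9  -0.   57.2 -38.5] F [-2.7  1.1  6.3] w 0.065
[[0.146, 0.989, 0.001], [0.989, -0.146, -0.002], [-0.002, 0.002, -1.0]]
```

View pics/w17.png

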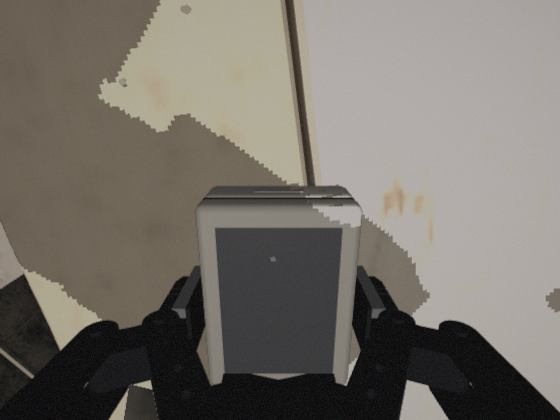

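Emit:
move_arm(moves=[[0,0,-20,0],[0,0,-60,0],[0,0,-105,0],[20,-1,-150,0],[60,-4,-176,-0.02],[105,-6,-176,-0.02],[150,-9,-176,-0.02],[200,-11,-176,-0.02],[245,-14,-176,-0.02],[290,-16,-176,-0.02],[335,-19,-176,-0.02],[380,-21,-176,-0.02],[420,-24,-176,-0.02],[450,-25,-176,-0.02],[464,-26,-176,-0.02],[467,-27,-176,-0.02],[467,-27,-176,-0.02],[467,-27,-176,-0.02],[467,-27,-176,-0.02]])

```text
time_s: 25.15
position: [0.5259, 0.119, 0.1834]
tool_rot: [[0.128, 0.992, 0.0], [0.992, -0.128, -0.0], [-0.0, 0.0, -1.0]]
ft_force: [0.3, -0.7, -2.6]
grip_width: 0.065
```

Run:
```python
from w import *
K,im=look([],"w18"); print(np.round(env.observe()["tool_rot"],3).tolist())
print(toolmm(np.array([.5264,.1200,.0945])-env.observe()["position"]).round(1))
cv2.imwrite("pics/z18.png",cv2.resize(cv2.convertScaleAbs(im[135:235,180:380,::-1],alpha=1.5,beta=10),None,fx=4,fy=4,interpolation=cv2.INTER_CUBIC))
```

```text
t 25.15 p [0.5259 0.119  0.1834] q [ 0.2 23.  80.7 -0.  76.2  7.5] F [ 0.3 -0.7 -2.6] w 0.065
[[0.128, 0.992, 0.0], [0.992, -0.128, -0.0], [-0.0, 0.0, -1.0]]
[ 0.9  0.4 88.9]
```

View pics/w18.png

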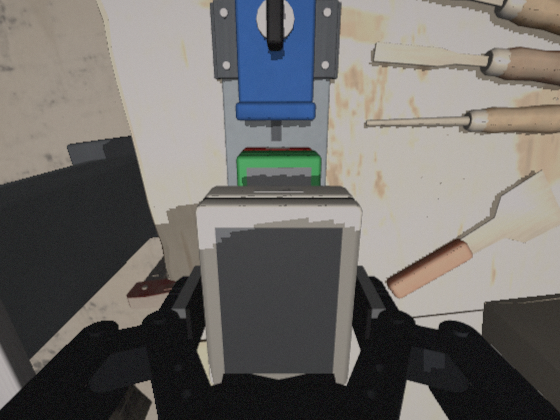

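View pics/z18.png

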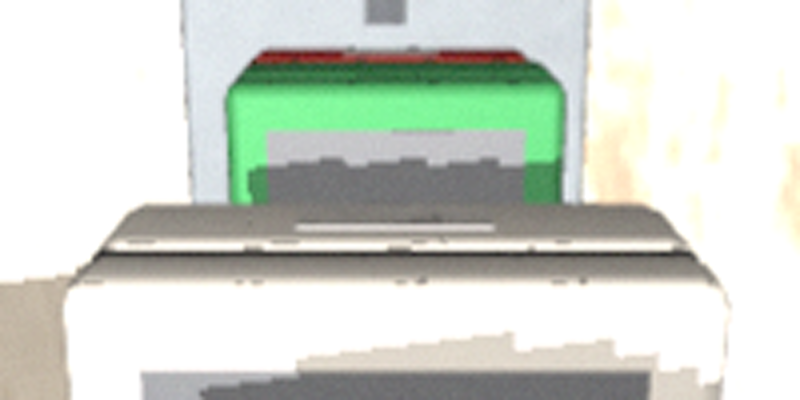

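Run:
```python
from w import *
K=cam("wrist");o=env.observe();R=np.array(o["tool_rot"]);z=o["position"][2]
for rc,zz in [((156,279.),.084),((205.7,279),z-.0094+.036),((150,278.5),.048)]:
    print((R.T@(onz(K,rc,zz)-o["position"])*1000).round(1))
```

```text
[46.5  1.4 99.4]
[ 45.6   1.  -26.6]
[ 46.6   1.1 135.4]
```

Emit:
move_arm(moves=[[1,0,40,0],[1,0,70,0],[1,0,84,0],[1,0,88,0],[1,0,89,0],[1,0,90,0],[1,0,91,0],[1,0,91,0]])

```text
time_s: 26.0
position: [0.5265, 0.121, 0.0934]
tool_rot: [[0.127, 0.992, 0.002], [0.992, -0.127, -0.0], [0.0, 0.002, -1.0]]
ft_force: [-0.5, -0.2, 3.3]
grip_width: 0.0651
```

Run:
```python
from w import *
look([],"w19")
```

```text
t 26.0 p [0.5265 0.121  0.0934] q [ 0.4 28.9 87.8 -0.  63.2  7.7] F [-0.5 -0.2  3.3] w 0.0651
```

View pics/w19.png

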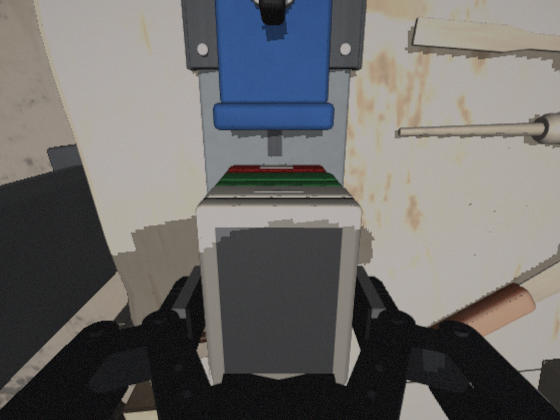

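Emit:
move_arm(moves=[[0,0,0,0],[0,0,0,0],[0,0,0,0],[0,0,-20,0],[0,0,-60,0],[0,0,-110,0],[0,0,-140,0],[0,0,-140,0],[0,0,-140,0]], grip=0)

```text
time_s: 26.95
position: [0.5258, 0.1211, 0.2322]
tool_rot: [[0.127, 0.992, 0.0], [0.992, -0.127, -0.0], [-0.0, 0.0, -1.0]]
ft_force: [-0.6, 1.3, -0.8]
grip_width: 0.0858
```

Run:
```python
from w import *
look([("case_3_center",.102),("knob_grip",.067)],"w20"); print(np.round(env.observe()["tool_rot"],3).tolist())
save("side","side20");save("top","top20")
for n in ["side","top"]: print(n,[(np.round(x["point"]),x["conf"]) for x in env.tip_of(n,"case_2_center")[:3]])
```

```text
t 26.95 p [0.5258 0.1211 0.2322] q [ 0.4 20.7 75.9 -0.  83.4  7.7] F [-0.6  1.3 -0.8] w 0.0858
case_3_center [209.1 279. ] 0.65 [0.5266 0.1155 0.102 ]
[[0.127, 0.992, -0.003], [0.992, -0.127, -0.0], [-0.0, -0.003, -1.0]]
side [(array([245., 344.]), 0.2)]
top [(array([180., 419.]), 0.23)]
```

View pics/w20.png

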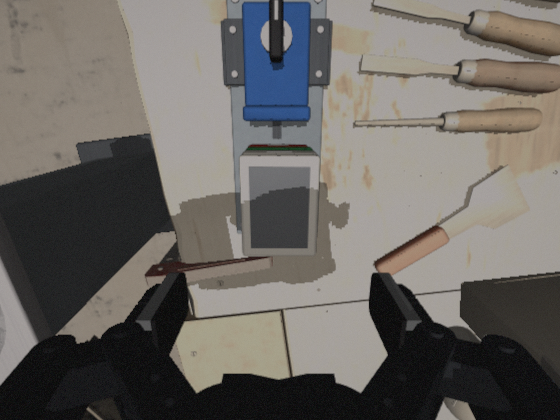

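View pics/side20.png

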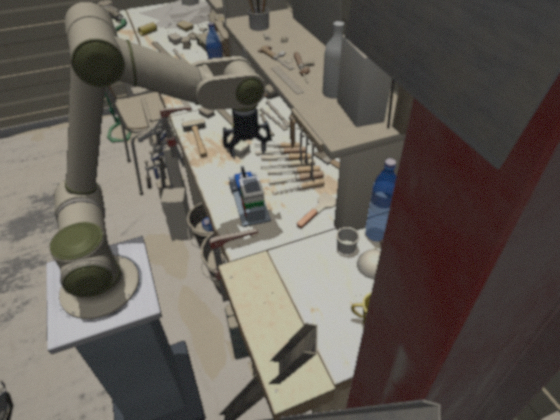

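Emit:
move_arm(moves=[[149,-1,0,0],[149,-1,0,0],[149,-1,0,0],[149,-1,40,0],[149,-1,80,0],[149,-1,80,0],[149,-1,80,0]], grip=0.5)

```text
time_s: 28.0
position: [0.5441, 0.269, 0.153]
tool_rot: [[0.127, 0.992, -0.0], [0.992, -0.127, -0.0], [-0.0, -0.0, -1.0]]
ft_force: [0.2, 0.7, 0.8]
grip_width: 0.0428
```

Run:
```python
from w import *
look([("knob_grip",.067)],"w21"); print(np.round(env.observe()["tool_rot"],3).tolist())
```

```text
t 28.0 p [0.5441 0.269  0.153 ] q [15.1 31.1 72.  -0.  76.9 22.4] F [0.2 0.7 0.8] w 0.0428
knob_grip [222.8 276.9] 0.95 [0.5436 0.2666 0.067 ]
[[0.127, 0.992, 0.004], [0.992, -0.127, 0.001], [0.001, 0.004, -1.0]]
```

View pics/w21.png

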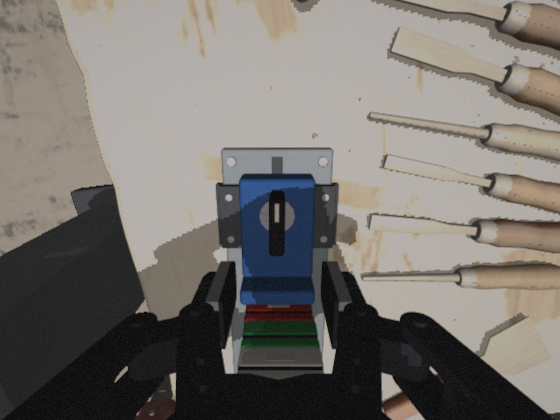

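Emit:
move_arm(moves=[[-1,0,45,0],[-1,0,85,0],[-1,0,103,0],[-1,0,103,0],[-1,0,103,0]])

```text
time_s: 28.6
position: [0.545, 0.2682, 0.0514]
tool_rot: [[0.127, 0.992, 0.003], [0.992, -0.127, 0.001], [0.001, 0.003, -1.0]]
ft_force: [0.6, -0.8, -0.4]
grip_width: 0.0423
```

Emit:
move_arm(moves=[[0,0,0,0],[0,0,0,0],[0,0,0,0],[0,0,0,0]], grip=1, grip_force=40)

```text
time_s: 29.0
position: [0.5428, 0.2685, 0.0512]
tool_rot: [[0.126, 0.992, -0.001], [0.992, -0.126, 0.001], [0.001, -0.001, -1.0]]
ft_force: [-8.2, 0.8, 10.4]
grip_width: 0.0111
```

Emit:
move_arm(moves=[[-4,-1,0,0],[-8,-1,0,0],[-12,-1,0,0],[-16,-1,0,0],[-19,-1,0,0],[-21,-1,0,0],[-23,-1,0,0],[-24,-1,0,0],[-24,-1,0,0]])

```text
time_s: 29.9
position: [0.5398, 0.2448, 0.0513]
tool_rot: [[0.127, 0.992, 0.002], [0.992, -0.127, 0.001], [0.001, 0.002, -1.0]]
ft_force: [-3.5, 1.2, 8.2]
grip_width: 0.0112
```

Run:
```python
from w import *
look([],"w22")
```

```text
t 29.9 p [0.5398 0.2448 0.0513] q [12.9 36.3 81.4  0.  62.2 20.2] F [-3.5  1.2  8.2] w 0.0112
```

View pics/w22.png

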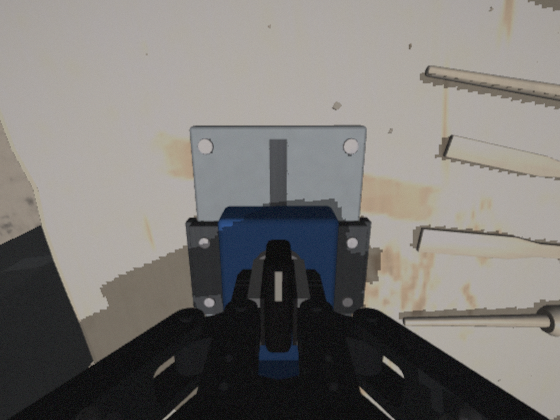

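Not in contact yet; push on in small steps.

Emit:
move_arm(moves=[[-1,0,0,0],[-2,0,0,0],[-3,0,0,0],[-4,0,0,0],[-4,0,0,0]])

```text
time_s: 30.45
position: [0.5394, 0.2419, 0.0513]
tool_rot: [[0.127, 0.992, 0.002], [0.992, -0.127, 0.003], [0.003, 0.002, -1.0]]
ft_force: [-4.1, 5.9, 7.6]
grip_width: 0.0114
```

Emit:
move_arm(moves=[[-1,0,0,0],[-2,0,0,0],[-3,0,0,0],[-3,0,0,0]])

```text
time_s: 30.85
position: [0.5392, 0.2408, 0.0513]
tool_rot: [[0.127, 0.992, 0.004], [0.992, -0.127, 0.007], [0.007, 0.003, -1.0]]
ft_force: [-2.0, 15.9, 5.3]
grip_width: 0.0109
```

Emit:
move_arm(moves=[[-1,0,0,0],[-2,0,0,0],[-2,0,0,0]])

```text
time_s: 31.15
position: [0.5393, 0.2406, 0.0514]
tool_rot: [[0.127, 0.992, 0.005], [0.992, -0.127, 0.01], [0.01, 0.004, -1.0]]
ft_force: [-0.6, 27.0, 2.5]
grip_width: 0.0117
```

Run:
```python
from w import *
K,im=look([],"w23")
cv2.imwrite("pics/z23.png",cv2.resize(cv2.convertScaleAbs(im[80:240,170:390,::-1],alpha=1.6,beta=10),None,fx=3.6,fy=3.6,interpolation=cv2.INTER_CUBIC))
```

```text
t 31.15 p [0.5393 0.2406 0.0514] q [12.3 36.  82.1  0.6 61.5 19.4] F [-0.6 27.   2.5] w 0.0117
```

View pics/z23.png

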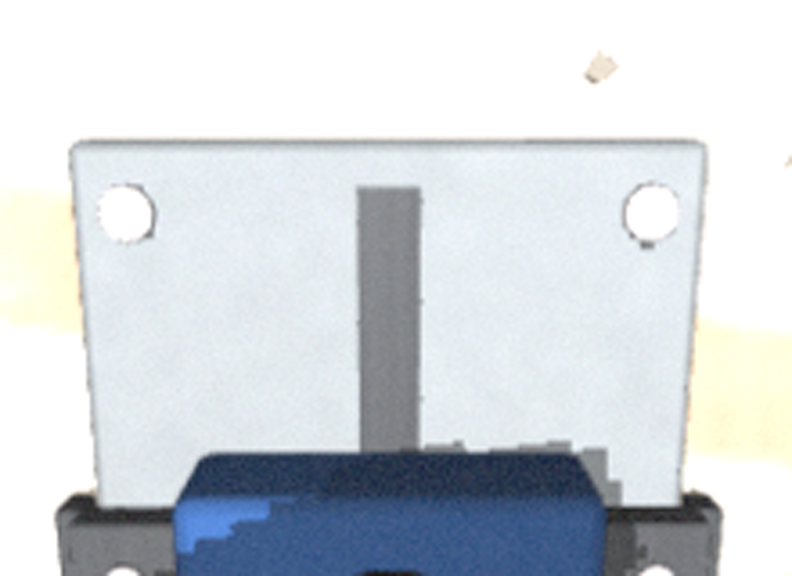

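Run:
```python
from w import *
K=cam("wrist");yh=np.array([.127,.992])
a=onz(K,(121.1,278),.012)
L=onz(K,(121.1,170+72/3.6),.012);Rr=onz(K,(121.1,170+706/3.6),.012);print("width",np.linalg.norm(L-Rr))
for rc,z in [((205.8,278),.012),((218.9,278),.040)]:
    b=onz(K,rc,z);d=(a-b)[:2]@yh;print(d,"travel",.199-d-.110)
```

```text
width 0.097184577468948
0.04871457840913061 travel 0.04028542159086938
0.04747837669186447 travel 0.04152162330813554
```

Emit:
move_arm(moves=[[0,0,0,0.14],[0,0,0,0.28],[0,0,0,0.42],[0,0,0,0.56],[0,0,0,0.7],[0,0,0,0.84],[0,0,0,0.98],[0,0,0,1.12],[0,0,0,1.24],[0,0,0,1.32],[0,0,0,1.36],[0,0,0,1.36],[0,0,0,1.36]])

```text
time_s: 32.5
position: [0.542, 0.2376, 0.0516]
tool_rot: [[0.996, 0.086, 0.01], [0.086, -0.996, 0.004], [0.011, -0.003, -1.0]]
ft_force: [9.7, 11.2, -1.0]
grip_width: 0.0116
```

Run:
```python
from w import *
K,im=look([],"w24");o=env.observe();print(np.round(o["tool_rot"],3).tolist(),o["wrist_torque"])
```

```text
t 32.5 p [0.542  0.2376 0.0516] q [12.2 36.  82.   0.1 61.4 97.2] F [ 9.7 11.2 -1. ] w 0.0116
[[0.996, 0.086, 0.01], [0.086, -0.996, 0.004], [0.011, -0.003, -1.0]] [ 1.7377557  -1.45237741  0.93404375]
```

View pics/w24.png

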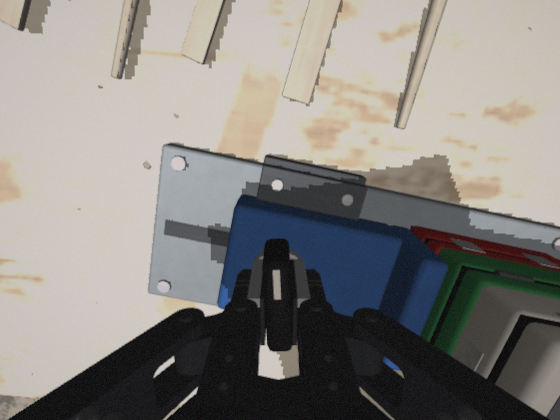

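Emit:
move_arm(moves=[[0,0,0,-0.03],[0,0,0,-0.03],[0,0,0,-0.03],[0,0,0,-0.03],[0,0,-30,-0.03],[0,0,-80,-0.03],[0,0,-130,-0.03],[0,0,-180,-0.03],[0,0,-200,-0.03],[0,0,-200,-0.03],[0,0,-200,-0.03]], grip=0.5)

```text
time_s: 33.65
position: [0.5382, 0.2353, 0.2486]
tool_rot: [[0.994, 0.113, -0.001], [0.113, -0.994, -0.0], [-0.001, 0.0, -1.0]]
ft_force: [0.7, -0.1, -0.6]
grip_width: 0.0429
```

Run:
```python
from w import *
K,im=look([("knob_grip",.067)],"w25")
```

```text
t 33.65 p [0.5382 0.2353 0.2486] q [12.1 25.  66.2 -0.  88.8 95.6] F [ 0.7 -0.1 -0.6] w 0.0429
knob_grip [188.2 276.8] 0.59 [0.54   0.2367 0.067 ]
```

View pics/w25.png

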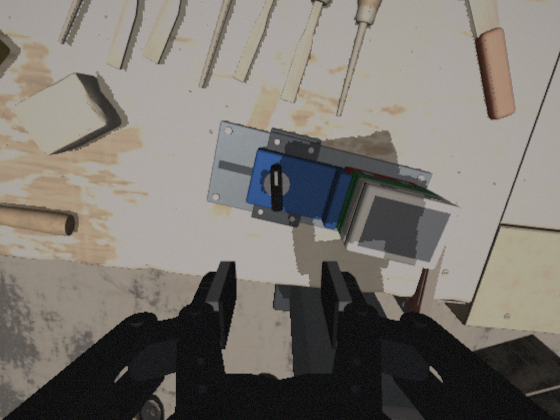

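Emit:
move_arm(moves=[[-20,85,-20,-1.33],[-20,85,-20,-1.33],[-20,85,-20,-1.33],[-20,85,-20,-1.33],[-20,85,-20,-1.33],[-20,85,-20,-1.33],[-20,85,-20,-1.33],[-20,85,-20,-1.33],[-20,85,-20,-1.33],[-20,85,-20,-1.33],[-20,85,-20,-1.33],[-20,85,-20,-1.33]])

```text
time_s: 34.95
position: [0.5282, 0.1487, 0.2688]
tool_rot: [[0.129, 0.992, -0.001], [0.992, -0.129, -0.0], [-0.0, -0.001, -1.0]]
ft_force: [0.2, -0.1, 0.1]
grip_width: 0.0429
```

Run:
```python
from w import *
K,im=look([],"w26");print(np.round(env.observe()["tool_rot"],3).tolist())
cv2.imwrite("pics/z26.png",cv2.resize(cv2.convertScaleAbs(im[0:300,190:370,::-1],alpha=1.4,beta=10),None,fx=2,fy=2,interpolation=cv2.INTER_CUBIC))
v=np.array([.5238,.1175]);y=np.array([.127,.992])
```

```text
t 34.95 p [0.5282 0.1487 0.2688] q [ 3.4 20.4 70.4 -0.  89.3 10.8] F [ 0.2 -0.1  0.1] w 0.0429
[[0.129, 0.992, -0.001], [0.992, -0.129, -0.0], [-0.0, -0.001, -1.0]]
```

View pics/z26.png

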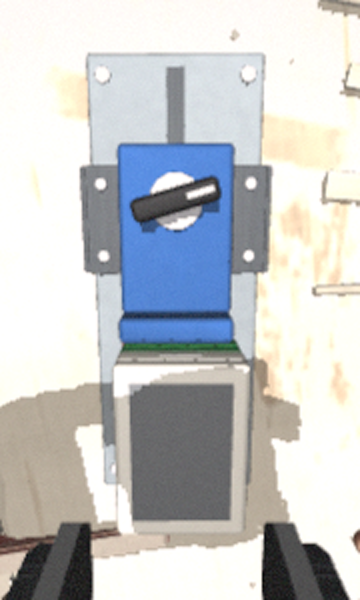

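Run:
```python
from fit import *
K=cam("wrist")
loc=[(-.05,.199),(.05,.199)]
px=lambda x,y:(x/2+190,y/2)
lw=[(-.033,.045),(.033,.045),(.033,-.045),(-.033,-.045)]
v,r=fit(K,lw,[px(114,365),px(248,365),px(243,533),px(118,530)],.120,[.52,.12,0]);print("white",v,np.degrees(v[2]),r.round(1).tolist())
# holder from visible: plate top corners and stop top front edge
v2,r2=fit(K,[(-.05,.199),(.05,.199),(-.05,-.063)],[px(87,54),px(265,56),px(105,483)],.012,[.52,.12,0]);print("holder",v2,np.degrees(v2[2]),r2.round(1).tolist())
d=v[:2]-v2[:2];c,s=np.cos(v2[2]),np.sin(v2[2]);print("white in holder mm",(c*d[0]+s*d[1])*1e3,(-s*d[0]+c*d[1])*1e3)
for H in [v2]:
  c,s=np.cos(H[2]),np.sin(H[2])
  for n,p in [("white front top",(0,.045,.120)),("white front bottom/green top",(0,.045,.084)),("green bottom",(0,.045,.048)),("stop top front",(0,.045,.064)),("knob",(0,.12,.077))]:
    P=[H[0]+c*p[0]-s*p[1],H[1]+s*p[0]+c*p[1],p[2]];q=proj(K,P);print(n,"zoom xy",((q[1]-190)*2).round(),(q[0]*2).round())
```

```text
white [ 0.52731987  0.1198098  -0.13417662] -7.687753976372397 [[-1.2, 1.8], [1.9, 1.1], [0.7, -0.9], [-1.5, -2.0]]
holder [ 0.52518133  0.11720867 -0.12804726] -7.3365677942461325 [[-0.1, 0.7], [1.1, 1.7], [-1.0, -2.4]]
white in holder mm 1.7888695873220166 2.8529286745813702
white front top zoom xy 177.0 368.0
white front bottom/green top zoom xy 177.0 352.0
green bottom zoom xy 177.0 340.0
stop top front zoom xy 177.0 345.0
knob zoom xy 177.0 201.0
```

Run:
```python
from w import *
K=cam("wrist");yh=np.array([.127,.992])
w=lambda x,y,z:onz(K,(y/2,x/2+190),z)
s=.1/np.linalg.norm(w(87,54,.012)-w(265,56,.012)); s2=.064/np.linalg.norm(w(118,145,.04)-w(235,145,.04));print(s,s2)
d=(w(176,55,.012)-w(176,144,.04))[:2]@yh
print(d,.089-d*s,.089-d*s2,.089-d)
im=cv2.imread("pics/w26.png");cv2.imwrite("pics/z27.png",cv2.resize(cv2.convertScaleAbs(im[150:280,235:325],alpha=1.8,beta=20),None,fx=6,fy=4.5,interpolation=cv2.INTER_CUBIC))
save("top","top27");save("side","side27")
```

```text
1.010540611858934 1.0166668406409844
0.04823592594070292 0.04025563788629984 0.039960133568473055 0.04076407405929708
```

View pics/z27.png

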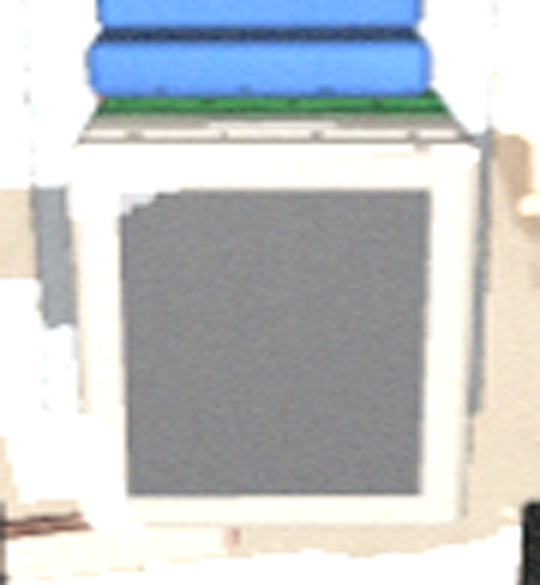

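View pics/top27.png

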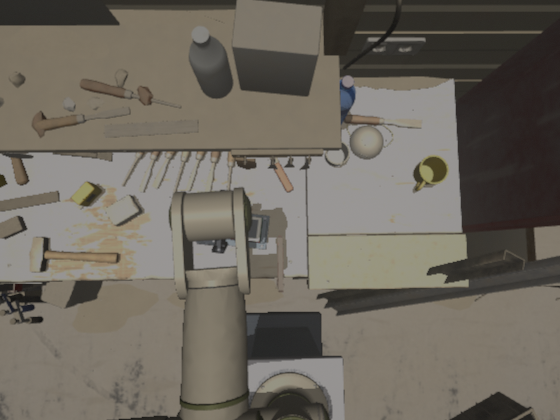

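Run:
```python
from h import *
st(); env.close_job()
```

```text
t 35.1 p [0.5283 0.1487 0.2692] q [ 3.4 20.3 70.3 -0.  89.4 10.7] F [-0.2 -0.9  0.5] w 0.043
the job is handed in; nothing more can be done
```

All three cases present are stacked in the holder and clamped, and the job was handed in at 35.1 s. No camera view showed the orange case, so I took it as absent.

I freed the clamp knob and drew the stop back. Then I stacked the red, green and white cases on the pad, in that order from the bottom. I pushed the stop up until it stalled at about 27 N, turned the knob clockwise to its end, and backed the gripper off clear of everything.

The last checks from the images:
- **Stop travel:** about 0.040 m from the end of the holder plate. A second estimate from the stop's front edge and the knob position gave about 0.041 m, still within the 0.037 to 0.043 m limits.
- **Knob angle:** about 1.3 rad, with a wrist torque of about 0.9 N m at its end.
- **Column:** the top (white) case sits about 2 mm off the pad's middle line, about 3 mm along it, and turned by less than 1 degree. Only narrow strips of the cases below showed in that view, and they looked in line.
- **Bystanders:** the mug, pot and offcut looked unmoved in the top view.

Two things disagreed on the way:
- **Vision scale:** the wrist camera read lengths 1 to 3 % short.
- **Grip slip:** the fingers slipped about 3 mm along the knob bar during the final push. I therefore took the stop's travel from the pictures and not from how far the arm moved.

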